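# Rock the cork tub over its toe bar into the sorting tray

### The job

Slide the heavy oak tub along its stand until its toe bar is right up against the steel cleat, then, without ever lifting the toe bar off the stand, rock the tub forward on it until all five corks have tipped out into the tray. Do not let it topple; rock it back gently until it stands flat on its foot again, still up by the cleat, let go of it, and leave the other things on the bench where they are.

Things in the scene. Friction and masses are not known exactly. Their poses are not given: they have to be found in the camera images.
- stand: Oak block fixed to the bench, 160 mm wide (y), smooth top 40 mm above the bench, from x = -85 to +70 mm. Origin on the bench; +x points to the pouring side, towards the tray; z up. A steel strip, the cleat, covers x = 60 to 70 mm over the full width and stands 9 mm proud of the top.
- cleat (a point): Middle of the cleat's inner lower edge, level with the stand's top (stand x = 60 mm). The tub starts 21 to 43 mm short of it, up to 4 degrees askew, and slides on the stand with friction of about 0.35.
- tray: Open light-wood sorting tray, fixed to the bench just past the cleat: 170 (x) x 180 mm outside, walls 6 mm thick and 42 mm high, floor 6 mm thick. Origin on the bench under its centre; its x axis roughly along the stand's x.
- tub: Heavy oak tub (1.4 to 2 kg), loose on the stand. Origin: centre of its foot's underside; +x its pouring side, z up. It spans x -45 to 55, y -60 to 60 mm, sides 101 to 112 mm high, open top. Its steel floor rises at 35 degrees from the back to the lip at x = 54, z = 78 mm, so corks leave only when it is rocked well past 35 degrees; beyond about 70 it falls forward by itself.
- tub_grip (a point): Middle of the dark wooden grip board on top of the tub's back wall: 14 mm thick, 50 mm wide (tub's y), leaning back 25 degrees (upper end away from the pouring side). At x = -57, y = 0, z = 140 mm in the tub's frame, 18 mm below the board's upper end, 30 mm above the rim along the board. Axes are the tub's (not leaning).
- toe_left (a point): Point on the axis of the toe bar, 60 mm to the +y side of the tub's middle. The bar is round steel, 16 mm thick, 130 mm long along y, under the tub's front edge (axis at tub x = 45, z = 8 mm). It rests on the stand and can turn in the corner between stand and cleat, where its axis is at x = 52, z = 48 mm in the stand's frame.
- toe_right (a point): The same, 60 mm to the -y side.
- cork_a_mid (a point): Centre of one of the five wine corks in the tub: cylinder 24 mm thick, 42 mm long (its own y axis), starting on its side across the tub's sloping floor.
- cork_b_mid (a point): Centre of one of the five wine corks in the tub: cylinder 24 mm thick, 42 mm long (its own y axis), starting on its side across the tub's sloping floor.
- cork_c_mid (a point): Centre of one of the five wine corks in the tub: cylinder 24 mm thick, 42 mm long (its own y axis), starting on its side across the tub's sloping floor.
- cork_d_mid (a point): Centre of one of the five wine corks in the tub: cylinder 24 mm thick, 42 mm long (its own y axis), starting on its side across the tub's sloping floor.
- cork_e_mid (a point): Centre of one of the five wine corks in the tub: cylinder 24 mm thick, 42 mm long (its own y axis), starting on its side across the tub's sloping floor.
- whetstone: Bystander: grey sharpening stone 48x152x24 mm, beside the stand. Origin at the centre of its underside.
- nail_tin: Bystander: open tin of nails, 74 mm across, 61 mm high, beyond the tray. Origin at the centre of its underside.
- barrel_tap: Bystander: wooden barrel tap 33x104x47 mm, beyond the tray. Origin at the centre of its underside.
- old_key: Bystander: rusty old key 34x99x8 mm, beside the tray, on its side away from the robot. Origin at the centre of its underside.
- spanner_10: Bystander: small spanner 21x128x4 mm, on the robot's side of the stand. Origin at the centre of its underside.
There are look-alikes about, which are no part of the job. Leave any black or orange look-alike of the part that bears cork_d_mid alone.

How it is judged:
By the outcome, as a careful person would: the job done as asked, in the order asked, and still so for the second after the job is handed in, with the robot touching nothing.
It also fails if it takes over 64 s, if anything falls off the work surface, if the arm or the gripper's body presses on something with over 40 N, if the wrist force passes 120 N, or if a joint passes its speed limit or range.

### The arm

A 6-joint arm with a two-finger parallel gripper is mounted at the origin on a cart in front of the work surface, level with it; the furniture and walls round the work are solid. World frame = base frame: x ahead of the robot, y to its left, z up, the work surface at z = 0. Lengths are in m, angles in rad, forces in N, time in s.
With the tool pointing down it reaches from about 0.35 to 0.975 m from the base axis. Payload 4.9 kg.
Tool frame: the origin (TCP) lies midway between the tips of the shut fingers; the grasp point (between the pads) lies 19 mm behind it; z points along the fingers, x is the direction in which the jaws open and shut, and the axes are right-handed (so a half turn about z gives the same grasp; the last joint's range is limited). The gripper opens to 85 mm and grips with 20 to 120 N. Pads are 22 mm wide; open, the fingers measure 114 mm over their backs; the gripper's body (76 mm by 85 mm) begins 54 mm behind the grasp point. The pads swing forward as they close: fully open they stand 13 mm farther back than shut.
Start: joints at [-1.312, 0.053, 1.613, -0, 1.476, -0.119], TCP at [0.231, -0.581, 0.231] pointing down, gripper open.
Joint ranges: [-3.01, 3.01], [-1.01, 2.22], [0.06, 2.58], [-1.02, 4.17], [0.09, 2.62], [-3.14, 3.14]. Speed limits (rad/s): [2.57, 2.57, 3.14, 3.14, 3.14, 3.14].

### API

Orientations are given as a unit quaternion [x, y, z, w].
In Python, from rig import manip gives the robot as it stands. The module is installed in compiled form; this text tells all that it offers.
- The arm moves only by the tool apply_moves, never from a script. Its arguments are lists of equal length, an entry for each row: "gripper": the opening, from -1 (shut) to 1 (fully open), so that 0 is half open; "linear": the shift along the tool's x, y, z in units of 25 mm (1.0 is 25 mm), a list of three; "rot": the turn, a rotation vector about the tool's x, y, z in units of 6 degrees (1.0 is 6 degrees), a list of three. In form: {"gripper": [gripper, ...], "linear": [[tx, ty, tz], ...], "rot": [[rx, ry, rz], ...]}. A call has exactly 5 rows; each row shifts and turns the pose as measured when the row begins, along the tool's axes as they then stand; what a row does not reach is not made up. A row lasts 1/12 s, in which the tool goes at most 41.7 mm and 7.16 degrees, less where a joint would pass 70% of its speed; a pose out of reach is approached as far as the arm can. A call is refused whole if a number of a shift passes 1 or a number of a turn 1, either way. A call with a gripper value outside its range is refused whole. The fingers move at their own pace and stop on an object; "squeeze" is the grip in N (left out, the last holds). Time passes only in rows, so rows that do not move let the fingers close, or fill a call up. It gives the time, the measured TCP pose, the force and the opening at its end, in the units of the state.
- manip.sense(): the state, without advancing time (a new reading comes with each control period).
- manip.get_image(name): name is "scene" or "top" or "wrist"; returns the picture (480x640x3 uint8, red, green, blue); there is no depth.
- manip.camera_model(name): a dict with "fov_y" (degrees; the focal length in pixels is half the picture's height over the tangent of half this angle, whatever the lens; pixels are square), "cx", "cy" (the principal point, pixels), "R" (3x3) and "t" (3): a world point X has camera coordinates R X + t. Camera axes: x right, y down, z forward; pixel columns grow to the right and rows downward; lengths in m; the calibration is good to about 2 mm. A picture is of the moment at which its call begins: read the wrist's pose just before it. camera_model takes no time and is no camera call; for the wrist camera it gives the pose at the moment of the call.
- manip.close_job(): hands the job in, once; it reports no verdict.
The state is a dict: "time_s": time; "joints": joint angles; "dq": joint speeds; "joint_torque": joint torques, N m; "position": TCP position; "ee_rot": TCP orientation; "contact_force": force on the tool from outside, world axes, zero at the start; "moment": the same for the moment, N m; "opening": opening from 0.0 (shut) to 1.0 (fully open).
Only numpy, scipy, OpenCV 4.12 (cv2) and the standard library are available. Lean on these libraries where they do the work, as an engineer would, in place of code of your own. Each camera call takes 0.05 s, during which the arm holds its last target.

## Working session

There is one attempt and no reset: what is moved stays moved. The work goes in short steps, Python scripts to look and compute and a tool call to move; the robot and the scene stay as the last step left them, time stands still between calls to the robot, and variables do not carry over. Pictures are saved under pics/ and viewed, and the job is handed in when it is done.

Besides the shell and the picture viewer there is one more tool, called as name(argument=value, ...) on one line, values as JSON. apply_moves: Moves the arm, as the interface text tells. Its arguments: {"type":"object","properties":{"gripper":{"type":"array","items":{"type":"number"}},"linear":{"type":"array","items":{"type":"array","items":{"type":"number"}}},"rot":{"type":"array","items":{"type":"array","items":{"type":"number"}}},"squeeze":{"type":"number"}},"required":["gripper","linear","rot"]}

```bash
mkdir -p pics; ls; cat > h.py <<'E'
import numpy as np, cv2
from rig import manip
from scipy.spatial.transform import Rotation as Rn
def snap(name,fn):
    im=manip.get_image(name); cv2.imwrite('pics/'+fn,im[:,:,::-1]); return im
E
python3 - <<'E'
from h import *
s=manip.sense(); print(s)
for n in ['scene','top','wrist']:
    print(n,manip.camera_model(n)); snap(n,n+'0.png')
E
```

```text
pics
{'time_s': 0.0, 'joints': array([-1.31198720e+00,  5.33637144e-02,  1.61429216e+00,  2.48573494e-05,
        1.47599920e+00, -1.18988848e-01]), 'dq': array([ 2.27462375e-04, -9.09178590e-05, -5.18104584e-04,  1.26920055e-04,
        7.17323509e-05,  2.28788118e-03]), 'joint_torque': array([ 1.53583380e-03, -3.93687057e+01, -3.70173633e+01,  3.48802007e-05,
        7.18845418e-03, -8.95873029e-06]), 'position': array([ 0.23039985, -0.58031433,  0.23005987]), 'ee_rot': array([ 8.27306160e-01, -5.61750349e-01, -7.70213588e-04, -6.85796559e-04]), 'contact_force': array([-0.70267436,  0.41565109,  0.87689398]), 'moment': array([ 0.04860942, -0.06388349, -0.02006176]), 'opening': 1.0016340685456258}
scene {'fov_y': 49.68420215890316, 'cx': 326.7935746232594, 'cy': 239.9753085954323, 'R': array([[-0.72754461, -0.68597785,  0.01064096],
       [-0.37214913,  0.38157449, -0.84611225],
       [ 0.57635394, -0.61954443, -0.53289852]]), 't': array([0.6376465 , 0.16506572, 0.9986072 ])}
top {'fov_y': 48.36129389280887, 'cx': 328.4842376508755, 'cy': 247.13820766843932, 'R': array([[ 0.3892886 , -0.92111075,  0.00306126],
       [-0.89827671, -0.38036955, -0.22004083],
       [ 0.20384638,  0.08290952, -0.97548586]]), 't': array([0.1652227 , 0.6068479 , 0.88280768])}
wrist {'fov_y': 67.40405626592633, 'cx': 316.564148140876, 'cy': 241.70868549385585, 'R': array([[ 0.36897673, -0.9294362 , -0.00212804],
       [-0.88255194, -0.35108035,  0.31280132],
       [-0.29147599, -0.1135383 , -0.94981619]]), 't': array([-0.62364142, -0.04176914,  0.37977769])}
```

View pics/scene0.png

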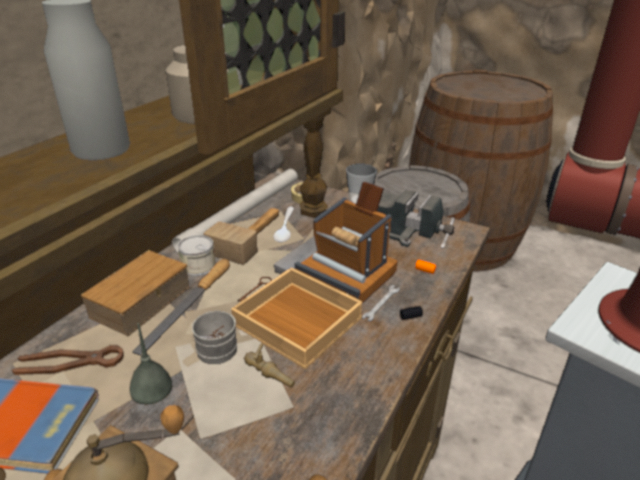

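View pics/top0.png

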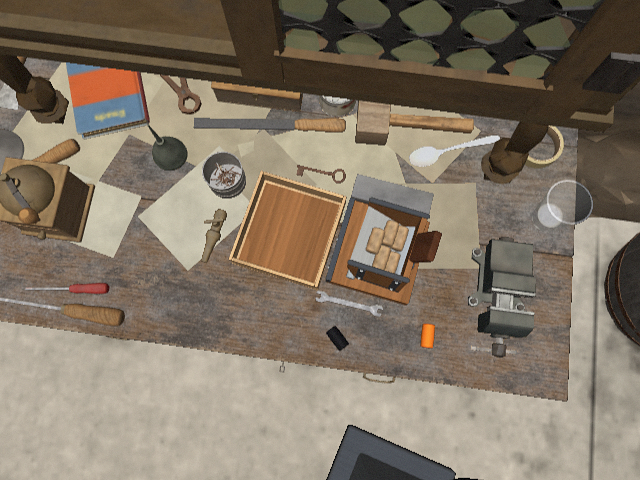

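View pics/wrist0.png

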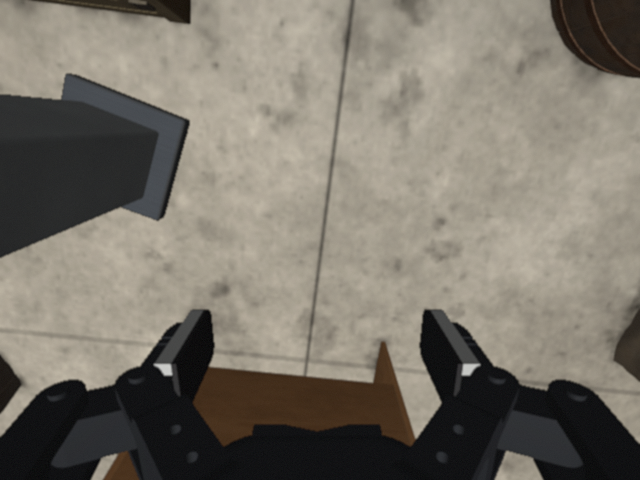

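```bash
python3 - <<'E'
import cv2
a=cv2.imread('pics/top0.png')[165:315,310:510]; cv2.imwrite('pics/top0c.png',cv2.resize(a,None,fx=4,fy=4,interpolation=cv2.INTER_CUBIC))
a=cv2.imread('pics/scene0.png')[165:315,270:470]; cv2.imwrite('pics/scene0c.png',cv2.resize(a,None,fx=4,fy=4,interpolation=cv2.INTER_CUBIC))
E
```

```text
(no output)
```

View pics/top0c.png

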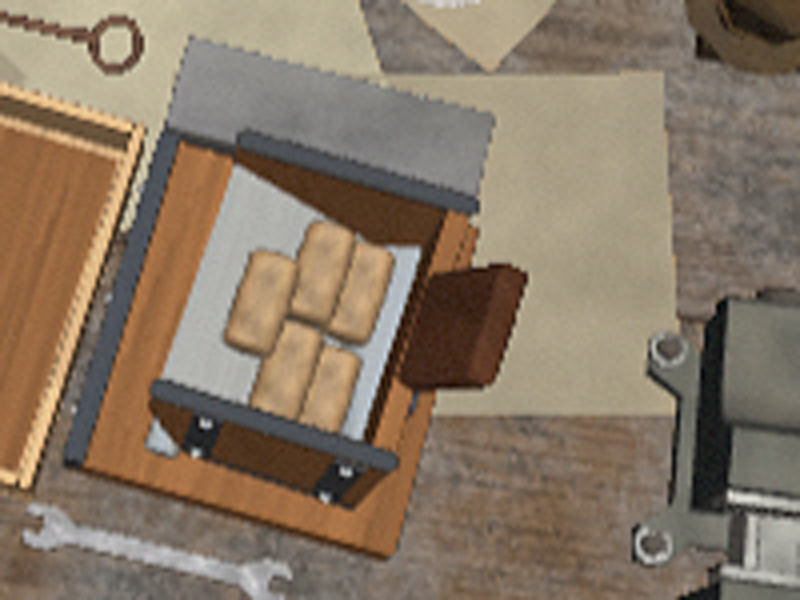

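View pics/scene0c.png

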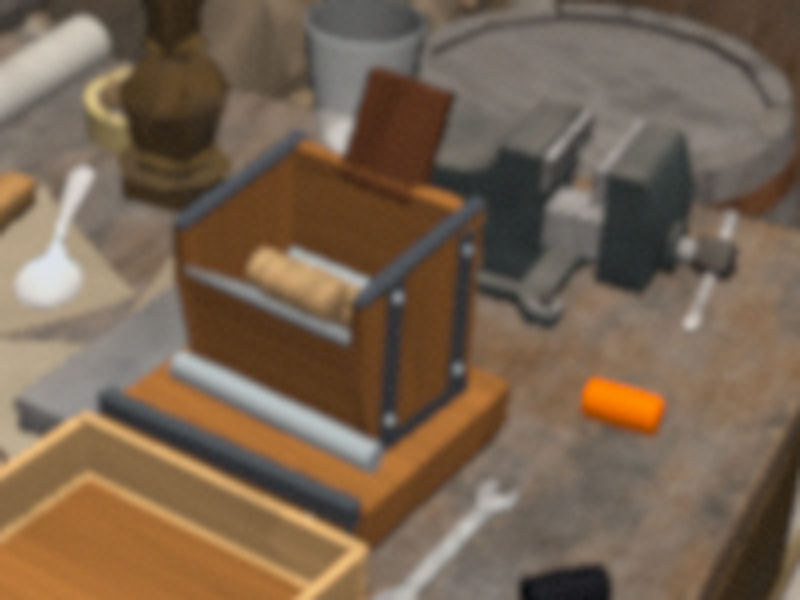

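```bash
cat >> h.py <<'E'
def proj(cm,X):
    X=np.atleast_2d(X); f=240/np.tan(np.radians(cm['fov_y'])/2)
    c=X@np.array(cm['R']).T+np.array(cm['t']); return np.c_[cm['cx']+f*c[:,0]/c[:,2],cm['cy']+f*c[:,1]/c[:,2]]
def pl(p,P):  # planar pose x,y,yaw, z offset p[3]
    P=np.atleast_2d(P)*1e-3; c,s=np.cos(p[2]),np.sin(p[2])
    return np.c_[p[0]+c*P[:,0]-s*P[:,1],p[1]+s*P[:,0]+c*P[:,1],P[:,2]+p[3]]
def draw(im,cm,X,fn,crop,col=(0,0,255),k=4,segs=None):
    im=im.copy(); x0,y0,w,hh=crop
    a=cv2.resize(im[y0:y0+hh,x0:x0+w],None,fx=k,fy=k,interpolation=cv2.INTER_CUBIC)
    for S in X:
        q=(proj(cm,S)+.5-[x0,y0])*k
        cv2.polylines(a,[q.round().astype(int)],False,col,1,cv2.LINE_AA)
    cv2.imwrite('pics/'+fn,a)
def B(x,y,z): return [x,y,z]
STAND=[[B(-85,-80,40),B(70,-80,40),B(70,80,40),B(-85,80,40),B(-85,-80,40)],[B(60,-80,49),B(70,-80,49),B(70,80,49),B(60,80,49),B(60,-80,49)],[B(-85,80,40),B(-85,80,0),B(70,80,0),B(70,80,40)]]
TUB=[[B(45,-65,8),B(45,65,8)],[B(54,-60,78),B(54,60,78)],[B(-45,-60,112),B(-45,60,112)]]
c25,s25=np.cos(np.radians(25)),np.sin(np.radians(25))
def brd(u,y,t): # u along board up from grip pt, t normal forward
    return B(-57-s25*u+c25*t,y,140+c25*u+s25*t)
TUB+= [[brd(-30,-25,t),brd(18,-25,t),brd(18,25,t),brd(-30,25,t)] for t in (-7,7)]
E
cat > fit.py <<'E'
from h import *
from scipy.optimize import least_squares
cs,ct=manip.camera_model('scene'),manip.camera_model('top')
u=lambda o,a:[o[0]+a[0]/4-.5+.125,o[1]+a[1]/4-.375]
T=(310,165);S=(270,165)
st=[(ct,B(70,80,49),u(T,(65,460))),(ct,B(70,-80,49),u(T,(168,130))),(ct,B(-85,80,0),u(T,(390,557))),
    (cs,B(60,80,49),u(S,(360,500))),(cs,B(60,-80,49),u(S,(118,390))),(cs,B(-85,80,40),u(S,(508,380)))]
tb=[(cs,B(45,65,8),u(S,(377,460))),(cs,B(45,-65,8),u(S,(178,362))),(ct,brd(18,-25,-7),u(T,(526,270))),(ct,brd(18,25,-7),u(T,(490,385))),
    (cs,brd(18,-25,7),u(S,(370,70))),(cs,brd(18,25,7),u(S,(438,95)))]
def fit(L,z):
    f=lambda p:np.concatenate([proj(c,pl([*p,z],P))[0]-q for c,P,q in L])
    r=least_squares(f,[.5,.1,2.0]); print(r.x.round(4),np.degrees(r.x[2]).round(2)); print(r.fun.reshape(-1,2).round(1).tolist()); return r.x
if __name__=='__main__':
    p=fit(st,0); t=fit(tb,.04)
    d=np.array(t[:2])-p[:2]; c,s=np.cos(p[2]),np.sin(p[2]); rel=[c*d[0]+s*d[1],-s*d[0]+c*d[1]]
    print('tub rel stand',np.round(rel,4),np.degrees(t[2]-p[2]))
    X=[pl([*p,0],q) for q in STAND]+[pl([*t,.04],q) for q in TUB]
    draw(cv2.imread('pics/top0.png'),ct,X,'top0d.png',(310,165,200,150))
    draw(cv2.imread('pics/scene0.png'),cs,X,'scene0d.png',(270,165,200,150))
    np.save('p.npy',[p,t])
E
python3 fit.py
```

```text
[0.5321 0.3111 1.6947] 97.1
[[0.8, -1.1], [-1.3, -0.7], [-0.3, 1.4], [1.6, -0.4], [-2.1, -1.1], [1.3, -0.2]]
[0.5296 0.295  1.6346] 93.65
[[-1.0, 0.9], [-0.7, 1.6], [0.8, -0.4], [0.4, 0.8], [-1.3, -0.6], [1.8, 0.3]]
tub rel stand [-0.0157  0.0045] -3.445607553477948
```

View pics/top0d.png

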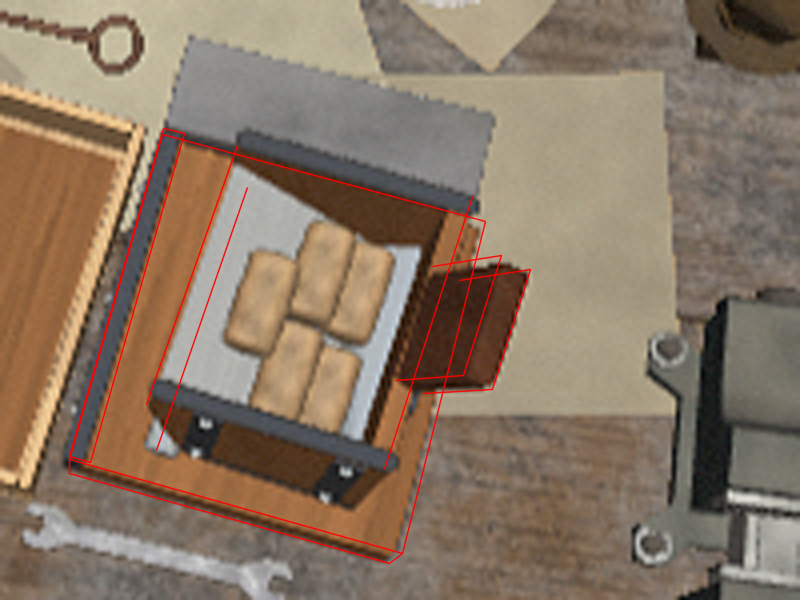

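View pics/scene0d.png

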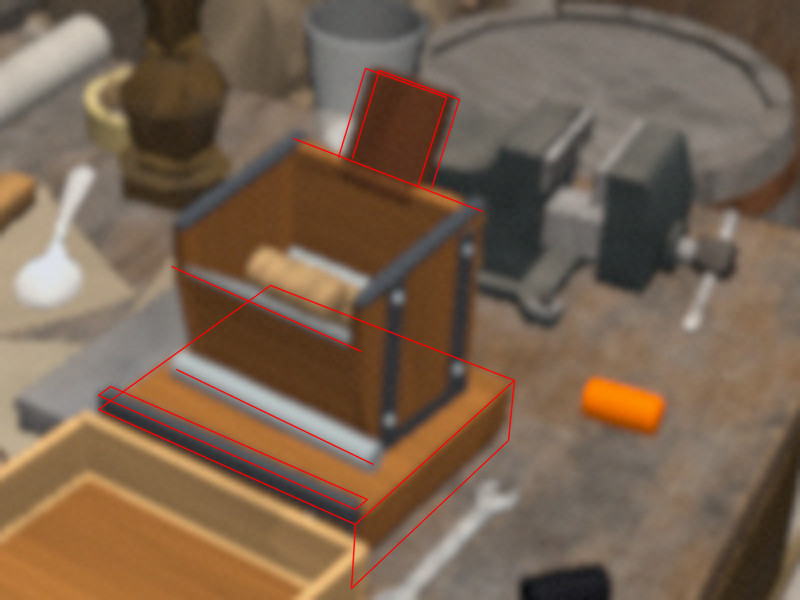

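```bash
cat >> h.py <<'E'
def tri(L):
    A=[];b=[]
    for c,(u,v) in L:
        f=240/np.tan(np.radians(c['fov_y'])/2);R=np.array(c['R']);t=np.array(c['t'])
        for k,w in ((0,(u-c['cx'])/f),(1,(v-c['cy'])/f)):
            A.append(R[k]-w*R[2]); b.append(w*t[2]-t[k])
    x,r,_,_=np.linalg.lstsq(np.array(A),np.array(b),rcond=None); return x.round(4)
def tubR(yaw,tilt=0): # tool R for grasp when tub has yaw and rocked tilt deg
    n=np.array([c25,0,s25]);d=np.array([s25,0,-c25])
    G=np.array([n,[0,-1,0],d]).T
    return Rn.from_euler('z',yaw)*Rn.from_euler('y',np.radians(tilt))*Rn.from_matrix(G)
def plan(tp,tR,n,lin_ease=False):
    """print rows of straight-line interpolation from current pose"""
    s=manip.sense(); p0=np.array(s['position']);R0=Rn.from_quat(s['ee_rot'])
    rv=(R0.inv()*tR).as_rotvec(); 
    P=[p0+(tp-p0)*k/n for k in range(n+1)];Q=[R0*Rn.from_rotvec(rv*k/n) for k in range(n+1)]
    L=[];W=[]
    for k in range(n):
        L.append((Q[k].inv().apply(P[k+1]-P[k])/.025).round(2).tolist());W.append(((Q[k].inv()*Q[k+1]).as_rotvec()/np.radians(6)).round(2).tolist())
    for i in range(0,n,5): print(L[i:i+5],W[i:i+5])
E
python3 - <<'E'
from h import *
cs,ct=manip.camera_model('scene'),manip.camera_model('top')
print('vise jaw back corner',tri([(ct,(310+725/4,165+300/4)),(cs,(270+565/4,165+105/4))]))
print('vise foot',tri([(ct,(310+668/4,165+350/4)),(cs,(270+545/4,165+300/4))]))
print('post base',tri([(ct,(497,178)),(cs,(311,213))]))
p,t=np.load('p.npy')
g=pl([*t,.04],B(-57,0,140))[0]; print('grip',g)
R=tubR(t[2]); print(R.as_matrix().round(3))
d=R.as_matrix()[:,2]
print('grip meas', tri([(ct,(310+508/4,165+328/4)),(cs,(270+413/4,165+85/4))]),'model',pl([*t,.04],brd(18,0,0)))
plan(np.array([.48,0.05,.34]),R,25)
E
```

```text
vise jaw back corner [0.5514 0.1277 0.1547]
vise foot [0.562  0.1163 0.0178]
post base [7.766e-01 1.498e-01 1.000e-04]
grip [0.53327013 0.23813979 0.18      ]
[[-0.058  0.998 -0.027]
 [ 0.904  0.064  0.422]
 [ 0.423  0.    -0.906]]
grip meas [0.5349 0.2247 0.1914] model [[0.5337548  0.23054812 0.19631354]]
[[-0.79, -0.74, -0.17], [-0.7, -0.83, -0.16], [-0.61, -0.91, -0.14], [-0.5, -0.97, -0.12], [-0.39, -1.02, -0.1]] [[0.23, 0.04, -1.06], [0.23, 0.04, -1.06], [0.23, 0.04, -1.06], [0.23, 0.04, -1.06], [0.23, 0.04, -1.06]]
[[-0.27, -1.06, -0.07], [-0.16, -1.09, -0.05], [-0.03, -1.1, -0.02], [0.09, -1.1, 0.01], [0.21, -1.08, 0.03]] [[0.23, 0.04, -1.06], [0.23, 0.04, -1.06], [0.23, 0.04, -1.06], [0.23, 0.04, -1.06], [0.23, 0.04, -1.06]]
[[0.33, -1.05, 0.06], [0.44, -1.0, 0.09], [0.55, -0.95, 0.11], [0.65, -0.88, 0.14], [0.74, -0.8, 0.16]] [[0.23, 0.04, -1.06], [0.23, 0.04, -1.06], [0.23, 0.04, -1.06], [0.23, 0.04, -1.06], [0.23, 0.04, -1.06]]
[[0.82, -0.71, 0.18], [0.89, -0.61, 0.2], [0.95, -0.5, 0.22], [1.0, -0.39, 0.23], [1.04, -0.27, 0.25]] [[0.23, 0.04, -1.06], [0.23, 0.04, -1.06], [0.23, 0.04, -1.06], [0.23, 0.04, -1.06], [0.23, 0.04, -1.06]]
[[1.06, -0.14, 0.26], [1.07, -0.02, 0.26], [1.06, 0.1, 0.26], [1.04, 0.23, 0.26], [1.01, 0.35, 0.26]] [[0.23, 0.04, -1.06], [0.23, 0.04, -1.06], [0.23, 0.04, -1.06], [0.23, 0.04, -1.06], [0.23, 0.04, -1.06]]
```

apply_moves(gripper=[1, 1, 1, 1, 1], linear=[[-0.8, -0.74, -0.2], [-0.7, -0.83, -0.2], [-0.6, -0.9, -0.2], [-0.5, -0.97, -0.2], [-0.39, -1, -0.2]], rot=[[0.2, 0, -1], [0.2, 0, -1], [0.2, 0, -1], [0.2, 0, -1], [0.2, 0, -1]], squeeze=60)

```text
time_s: 0.57
position: [0.2795, -0.4521, 0.2555]
ee_rot: [0.946, -0.32, 0.027, -0.048]
contact_force: [0.1, -0.4, 0.3]
opening: 0.998
```

```bash
cat > go1.py <<'E'
from h import *
s=manip.sense(); print(s['time_s'],np.round(s['joints'],3),np.round(s['position'],3),np.round(s['contact_force'],1))
p,t=np.load('p.npy')
plan(np.array([.48,0.05,.34]),tubR(t[2]),20)
E
python3 go1.py
```

```text
0.5667 [-1.212 -0.169  1.788  0.103  1.563 -0.563] [ 0.28  -0.452  0.256] [ 0.1 -0.4  0.3]
[[-0.29, -1.05, -0.06], [-0.17, -1.08, -0.04], [-0.05, -1.09, -0.01], [0.08, -1.09, 0.01], [0.2, -1.08, 0.04]] [[0.22, 0.04, -1.07], [0.22, 0.04, -1.07], [0.22, 0.04, -1.07], [0.22, 0.04, -1.07], [0.22, 0.04, -1.07]]
[[0.32, -1.05, 0.06], [0.43, -1.0, 0.09], [0.54, -0.95, 0.11], [0.64, -0.88, 0.14], [0.73, -0.8, 0.16]] [[0.22, 0.04, -1.07], [0.22, 0.04, -1.07], [0.22, 0.04, -1.07], [0.22, 0.04, -1.07], [0.22, 0.04, -1.07]]
[[0.82, -0.71, 0.18], [0.89, -0.61, 0.2], [0.95, -0.5, 0.22], [1.0, -0.39, 0.23], [1.03, -0.27, 0.24]] [[0.22, 0.04, -1.07], [0.22, 0.04, -1.07], [0.22, 0.04, -1.07], [0.22, 0.04, -1.07], [0.22, 0.04, -1.07]]
[[1.05, -0.14, 0.25], [1.06, -0.02, 0.26], [1.06, 0.11, 0.27], [1.04, 0.23, 0.27], [1.0, 0.35, 0.26]] [[0.22, 0.04, -1.07], [0.22, 0.04, -1.07], [0.22, 0.04, -1.07], [0.22, 0.04, -1.07], [0.22, 0.04, -1.07]]
```

apply_moves(gripper=[1, 1, 1, 1, 1], linear=[[-0.3, -1, -0.15], [-0.17, -1, -0.15], [-0.05, -1, -0.15], [0.1, -1, -0.15], [0.2, -1, -0.1]], rot=[[0.2, 0, -1], [0.2, 0, -1], [0.2, 0, -1], [0.2, 0, -1], [0.2, 0, -1]])

```text
time_s: 0.98
position: [0.3256, -0.33, 0.2904]
ee_rot: [0.993, -0.049, 0.056, -0.092]
contact_force: [0.8, 0.3, -0.3]
opening: 1.001
```

apply_moves(gripper=[1, 1, 1, 1, 1], linear=[[0.32, -1, 0], [0.43, -1, 0], [0.54, -0.95, 0], [0.64, -0.88, 0], [0.73, -0.8, 0]], rot=[[0.2, 0, -1], [0.2, 0, -1], [0.2, 0, -1], [0.2, 0, -1], [0.2, 0, -1]])

```text
time_s: 1.4
position: [0.3763, -0.2027, 0.324]
ee_rot: [0.963, 0.224, 0.081, -0.127]
contact_force: [0.7, -0.3, 0.1]
opening: 0.995
```

```bash
sed -i 's/,20)/,13)/' go1.py; python3 go1.py
```

```text
1.4 [-0.846 -0.421  1.895  0.272  1.81  -1.258] [ 0.376 -0.203  0.324] [ 0.7 -0.3  0.1]
[[0.61, -0.54, 0.2], [0.66, -0.48, 0.21], [0.7, -0.42, 0.22], [0.73, -0.35, 0.23], [0.75, -0.28, 0.24]] [[0.14, 0.05, -0.84], [0.14, 0.05, -0.84], [0.14, 0.05, -0.84], [0.14, 0.05, -0.84], [0.14, 0.05, -0.84]]
[[0.78, -0.21, 0.25], [0.79, -0.14, 0.26], [0.8, -0.06, 0.26], [0.8, 0.01, 0.27], [0.79, 0.08, 0.27]] [[0.14, 0.05, -0.84], [0.14, 0.05, -0.84], [0.14, 0.05, -0.84], [0.14, 0.05, -0.84], [0.14, 0.05, -0.84]]
[[0.78, 0.16, 0.27], [0.76, 0.23, 0.28], [0.74, 0.3, 0.28]] [[0.14, 0.05, -0.84], [0.14, 0.05, -0.84], [0.14, 0.05, -0.84]]
```

```bash
cat > kin.py <<'E'
from h import *
from scipy.optimize import least_squares
import json,os
def fkR(q,s4=1,s6=1,off=np.pi):
    E=Rn.from_euler
    A=E('z',q[0]);F=A*E('y',q[1]+q[2]);R=F*E('z',s4*q[3])*E('y',q[4])*E('z',s6*q[5]+off)
    return A,F,R
def fk(q,L):
    A,F,R=fkR(q); a1,d1,a2,e,d4,d6=L
    p=A.apply([a1,0,d1])+(A*Rn.from_euler('y',q[1])).apply([0,0,a2])+F.apply([e,0,d4])+R.apply([0,0,d6]); return p,R
def log():
    s=manip.sense(); D=json.load(open('d.json')) if os.path.exists('d.json') else [dict(q=[-1.31198720e+00,5.33637144e-02,1.61429216e+00,2.48573494e-05,1.47599920e+00,-1.18988848e-01],p=[0.23039985,-0.58031433,0.23005987],r=[8.27306160e-01,-5.61750349e-01,-7.70213588e-04,-6.85796559e-04])]
    D.append(dict(q=list(map(float,s['joints'])),p=list(map(float,s['position'])),r=list(map(float,s['ee_rot'])))); json.dump(D,open('d.json','w')); return D
if __name__=='__main__':
    D=log()
    for d in D:
        for s4 in(1,-1):
            for s6 in (1,-1):
                print(s4,s6,np.degrees((fkR(d['q'],s4,s6)[2].inv()*Rn.from_quat(d['r'])).magnitude()).round(2),end=' | ')
        print()
E
python3 kin.py
```

```text
1 1 0.0 | 1 -1 13.64 | -1 1 0.0 | -1 -1 13.63 | 
1 1 0.0 | 1 -1 144.14 | -1 1 31.17 | -1 -1 152.7 |
```

apply_moves(gripper=[1, 1, 1, 1, 1], linear=[[0.6, -0.54, 0.1], [0.66, -0.48, 0.1], [0.7, -0.42, 0.1], [0.73, -0.35, 0.1], [0.75, -0.28, 0.1]], rot=[[0.15, 0, -0.85], [0.15, 0, -0.85], [0.15, 0, -0.85], [0.15, 0, -0.85], [0.15, 0, -0.85]])

```text
time_s: 1.82
position: [0.4144, -0.1037, 0.3448]
ee_rot: [0.878, 0.445, 0.099, -0.144]
contact_force: [1.1, -0.0, -0.2]
opening: 1.003
```

```bash
python3 kin.py;  sed -i 's/,13)/,9)/' go1.py; python3 go1.py
```

```text
1 1 0.0 | 1 -1 13.64 | -1 1 0.0 | -1 -1 13.63 | 
1 1 0.0 | 1 -1 144.14 | -1 1 31.17 | -1 -1 152.7 | 
1 1 0.0 | 1 -1 171.89 | -1 1 36.84 | -1 -1 177.65 | 
1.8167 [-0.627 -0.423  1.87   0.322  1.853 -1.5  ] [ 0.414 -0.104  0.345] [ 1.1 -0.  -0.2]
[[0.68, -0.14, 0.27], [0.69, -0.09, 0.27], [0.69, -0.03, 0.28], [0.69, 0.02, 0.28], [0.68, 0.08, 0.29]] [[0.1, 0.07, -0.72], [0.1, 0.07, -0.72], [0.1, 0.07, -0.72], [0.1, 0.07, -0.72], [0.1, 0.07, -0.72]]
[[0.67, 0.13, 0.29], [0.66, 0.18, 0.29], [0.64, 0.24, 0.3], [0.62, 0.29, 0.3]] [[0.1, 0.07, -0.72], [0.1, 0.07, -0.72], [0.1, 0.07, -0.72], [0.1, 0.07, -0.72]]
```

```bash
cat > ik.py <<'E'
from kin import *
D=json.load(open('d.json'))
r=least_squares(lambda L:np.concatenate([fk(d['q'],L)[0]-d['p'] for d in D]),[.0,.3,.4,0,.4,.2])
L=r.x
lo=np.array([-3.01,-1.01,.06,-1.02,.09,-3.14]);hi=np.array([3.01,2.22,2.58,4.17,2.62,3.14])
def ik(p,R,q0):
    f=lambda q:np.r_[(fk(q,L)[0]-p)*5,(fkR(q)[2].inv()*R).as_rotvec()]
    r=least_squares(f,np.clip(q0,lo+1e-3,hi-1e-3),bounds=(lo,hi)); return r.x,np.abs(r.fun).max()
if __name__=='__main__':
    print(L.round(4),np.abs(r.fun).max())
    p,t=np.load('p.npy'); q=D[-1]['q']
    Rg=tubR(t[2]); g=pl([*t,.04],B(-57,0,140))[0]
    for b in (.1,0):
        q,e=ik(g+Rg.apply([0,0,.019-b]),Rg,q); print(b,q.round(2),round(e,4))
    yaw=p[2]
    axis=pl([*p,0],B(52,0,48))[0]
    for th in range(0,71,10):
        v=Rn.from_euler('z',yaw)*Rn.from_euler('y',np.radians(th)); gp=axis+v.apply([-.102,0,.132]); R=tubR(yaw,th)
        q,e=ik(gp+R.apply([0,0,.019]),R,q); print(th,gp.round(3),q.round(2),round(e,4))
E
python3 ik.py
```

```text
[0.0945 0.6543 0.403  0.2355 0.5304 0.5408] 0.07173002705331319
0.1 [-0.04 -0.08  1.8   0.44  1.48 -1.73] 0.0
0 [ 0.03  0.09  1.83  0.46  1.27 -1.75] 0.0
0 [0.538 0.261 0.18 ] [ 0.08  0.13  1.78  0.46  1.28 -1.76] 0.0
10 [0.535 0.286 0.196] [ 0.27  0.05  1.76  0.27  1.3  -1.5 ] 0.0
20 [0.532 0.312 0.207] [ 0.46  0.07  1.69  0.08  1.36 -1.25] 0.0
30 [0.528 0.341 0.213] [ 0.64  0.17  1.56 -0.08  1.45 -1.05] 0.0
40 [0.525 0.369 0.215] [ 0.78  0.34  1.39 -0.21  1.58 -0.9 ] 0.0
50 [0.521 0.398 0.211] [ 0.9   0.54  1.18 -0.31  1.72 -0.8 ] 0.0
60 [0.518 0.426 0.202] [ 0.98  0.78  0.94 -0.4   1.89 -0.75] 0.0
70 [0.515 0.451 0.189] [ 1.05  1.05  0.64 -0.5   2.07 -0.75] 0.0
```

```bash
sed -i 's/a1,d1,a2,e,d4,d6=L/a1,d1,a2,e,d4,d6,b=L/; s/A.apply(\[a1,0,d1\])/A.apply([a1,b,d1])/' kin.py; sed -i 's/\[.0,.3,.4,0,.4,.2\]/[.0,.3,.4,0,.4,.2,.07]/' ik.py; python3 ik.py
```

```text
[0.     0.238  0.4264 0.0957 0.6099 0.2795 0.0742] 7.332160434359025e-10
0.1 [ 0.02 -0.12  1.79  0.44  1.5  -1.65] 0.0
0 [ 0.1  -0.04  1.86  0.45  1.32 -1.65] 0.0
0 [0.538 0.261 0.18 ] [ 0.14  0.01  1.82  0.45  1.33 -1.67] 0.0
10 [0.535 0.286 0.196] [ 0.26  0.01  1.77  0.27  1.34 -1.5 ] 0.0
20 [0.532 0.312 0.207] [ 0.37  0.04  1.7   0.09  1.38 -1.34] 0.0
30 [0.528 0.341 0.213] [ 0.49  0.11  1.62 -0.08  1.45 -1.2 ] 0.0
40 [0.525 0.369 0.215] [ 0.59  0.2   1.53 -0.23  1.54 -1.08] 0.0
50 [0.521 0.398 0.211] [ 0.68  0.31  1.43 -0.37  1.64 -0.99] 0.0
60 [0.518 0.426 0.202] [ 0.76  0.43  1.34 -0.49  1.75 -0.93] 0.0
70 [0.515 0.451 0.189] [ 0.82  0.56  1.24 -0.6   1.86 -0.9 ] 0.0
```

```bash
cat > go2.py <<'E'
from h import *
import sys
back,n=float(sys.argv[1]),int(sys.argv[2])
s=manip.sense(); print(s['time_s'],np.round(s['joints'],3),np.round(s['position'],4),np.round(s['contact_force'],1))
p,t=np.load('p.npy'); R=tubR(t[2]); g=pl([*t,.04],B(-57,0,140))[0]
tp=g+R.apply([0,0,.019-back]); R0=Rn.from_quat(s['ee_rot'])
print('err tool mm',(R0.inv().apply(tp-s['position'])*1e3).round(1),'deg',np.degrees((R0.inv()*R).as_rotvec()).round(2))
plan(tp,R,n)
E
python3 go2.py .11 12
```

```text
1.8167 [-0.627 -0.423  1.87   0.322  1.853 -1.5  ] [ 0.4144 -0.1037  0.3448] [ 1.1 -0.  -0.2]
err tool mm [274.5 -58.5 186.5] deg [  5.48   3.67 -38.97]
[[0.92, -0.19, 0.62], [0.92, -0.14, 0.63], [0.92, -0.08, 0.63], [0.92, -0.02, 0.64], [0.92, 0.03, 0.64]] [[0.08, 0.05, -0.54], [0.08, 0.05, -0.54], [0.08, 0.05, -0.54], [0.08, 0.05, -0.54], [0.08, 0.05, -0.54]]
[[0.91, 0.09, 0.65], [0.9, 0.15, 0.65], [0.89, 0.2, 0.66], [0.87, 0.26, 0.66], [0.85, 0.31, 0.66]] [[0.08, 0.05, -0.54], [0.08, 0.05, -0.54], [0.08, 0.05, -0.54], [0.08, 0.05, -0.54], [0.08, 0.05, -0.54]]
[[0.83, 0.37, 0.66], [0.8, 0.42, 0.66]] [[0.08, 0.05, -0.54], [0.08, 0.05, -0.54]]
```

apply_moves(gripper=[1, 1, 1, 1, 1], linear=[[0.92, -0.2, 0.5], [0.92, -0.15, 0.5], [0.92, -0.1, 0.6], [0.92, 0, 0.6], [0.92, 0.05, 0.6]], rot=[[0.1, 0.05, -0.55], [0.1, 0.05, -0.55], [0.1, 0.05, -0.55], [0.1, 0.05, -0.55], [0.1, 0.05, -0.55]])

```text
time_s: 2.23
position: [0.4654, 0.0249, 0.3203]
ee_rot: [0.796, 0.573, 0.12, -0.155]
contact_force: [0.7, -0.4, 0.1]
opening: 1.003
```

apply_moves(gripper=[1, 1, 1, 1, 1], linear=[[0.92, 0.1, 0.65], [0.9, 0.15, 0.65], [0.9, 0.2, 0.65], [0.87, 0.25, 0.65], [0.85, 0.3, 0.65]], rot=[[0.1, 0.05, -0.55], [0.1, 0.05, -0.55], [0.1, 0.05, -0.55], [0.1, 0.05, -0.55], [0.1, 0.05, -0.55]])

```text
time_s: 2.65
position: [0.5122, 0.16, 0.2842]
ee_rot: [0.694, 0.688, 0.137, -0.165]
contact_force: [1.2, -0.9, -0.2]
opening: 1.005
```

```bash
python3 go2.py .11 5; python3 - <<'E'
from h import *
snap('wrist','w1.png')
E
```

```text
2.65 [-0.059 -0.206  1.812  0.427  1.599 -1.622] [0.5122 0.16   0.2842] [ 1.2 -0.9 -0.2]
err tool mm [27.5 24.3 35.5] deg [-0.55  0.3  -4.31]
[[0.22, 0.19, 0.28], [0.22, 0.2, 0.28], [0.21, 0.2, 0.29], [0.21, 0.2, 0.29], [0.21, 0.21, 0.29]] [[-0.02, 0.01, -0.14], [-0.02, 0.01, -0.14], [-0.02, 0.01, -0.14], [-0.02, 0.01, -0.14], [-0.02, 0.01, -0.14]]
```

View pics/w1.png

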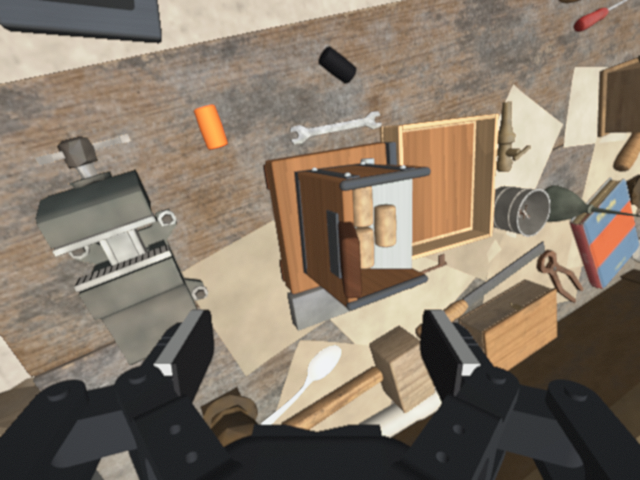

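```bash
python3 - <<'E'
from h import *
import pickle
cw=manip.camera_model('wrist'); pickle.dump(cw,open('cw1.pkl','wb'))
p,t=np.load('p.npy')
X=[pl([*p,0],q) for q in STAND]+[pl([*t,.04],q) for q in TUB]
im=cv2.imread('pics/w1.png')
draw(im,cw,X,'w1d.png',(250,130,200,150)); draw(im,cw,[],'w1c.png',(250,130,200,150))
E
```

```text
(no output)
```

View pics/w1d.png

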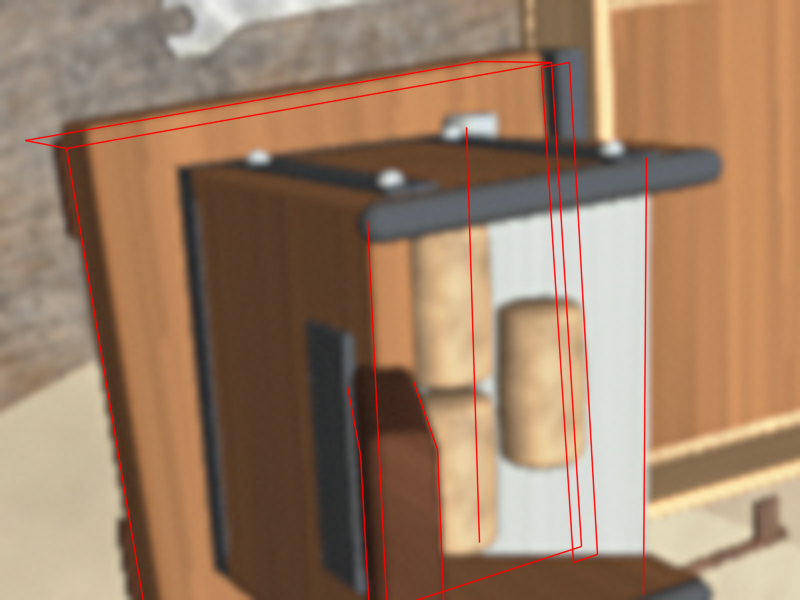

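View pics/w1c.png

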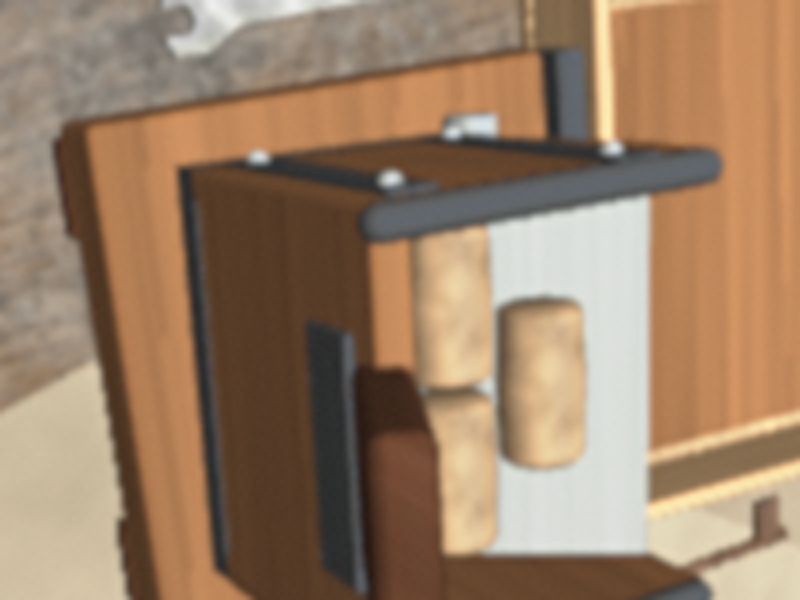

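```bash
cat > fit2.py <<'E'
from fit import *
import pickle
cw=pickle.load(open('cw1.pkl','rb')); W=(250,130)
st+=[(cw,B(-85,80,40),u(W,(88,125))),(cw,B(60,80,49),u(W,(555,50))),(cw,B(70,80,49),u(W,(584,50)))]*2
tb+=[(cw,brd(18,25,-7),u(W,(358,370))),(cw,brd(18,25,7),u(W,(412,371))),(cw,brd(18,25,7),u(W,(412,371)))]
p=fit(st,0); t=fit(tb,.04)
d=np.array(t[:2])-p[:2]; c,s=np.cos(p[2]),np.sin(p[2]); rel=[c*d[0]+s*d[1],-s*d[0]+c*d[1]]
print('tub rel stand',np.round(rel,4),np.degrees(t[2]-p[2]))
np.save('p.npy',[p,t])
X=[pl([*p,0],q) for q in STAND]+[pl([*t,.04],q) for q in TUB]
draw(cv2.imread('pics/w1.png'),cw,X,'w1e.png',(250,130,200,150))
E
python3 fit2.py
```

```text
[0.5284 0.3146 1.6809] 96.31
[[-2.2, -0.6], [-3.1, 0.0], [-3.5, 2.9], [1.2, 1.3], [-2.1, -0.1], [1.9, 1.5], [-1.8, 0.6], [-0.2, 1.4], [-0.5, 0.3], [-1.8, 0.6], [-0.2, 1.4], [-0.5, 0.3]]
[0.5207 0.2924 1.5895] 91.07
[[1.6, 2.5], [3.4, 1.8], [0.4, 7.5], [-1.4, 8.4], [4.2, 0.5], [6.8, 1.8], [-1.5, 4.7], [4.6, 3.9], [4.6, 3.9]]
tub rel stand [-0.0212  0.0101] -5.238449079496874
```

View pics/w1e.png

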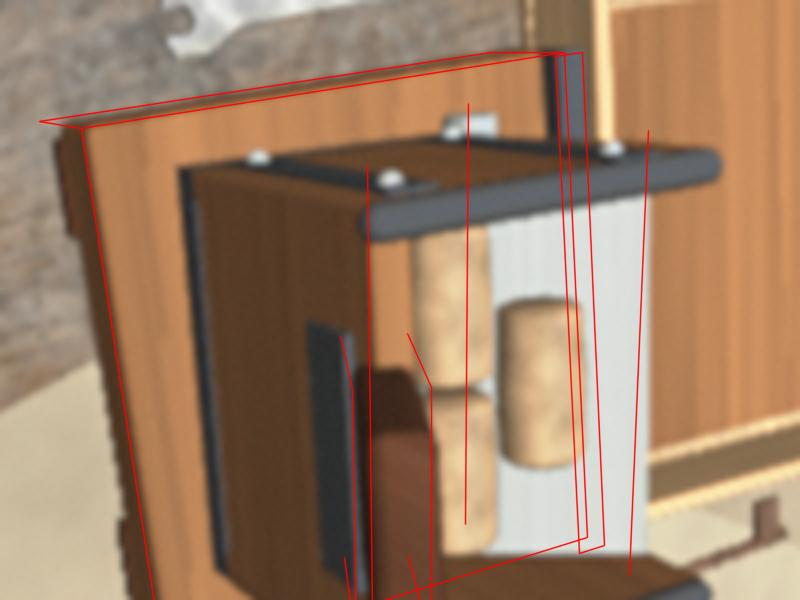

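```bash
sed -i 's/^tb+=.*/tb+=[(cw,brd(18,25,-7),u(W,(370,436))),(cw,brd(18,25,7),u(W,(438,442))),(cw,brd(-30,25,7),u(W,(411,371)))]/' fit2.py; python3 fit2.py
```

```text
[0.5284 0.3146 1.6809] 96.31
[[-2.2, -0.6], [-3.1, 0.0], [-3.5, 2.9], [1.2, 1.3], [-2.1, -0.1], [1.9, 1.5], [-1.8, 0.6], [-0.2, 1.4], [-0.5, 0.3], [-1.8, 0.6], [-0.2, 1.4], [-0.5, 0.3]]
[0.5286 0.2956 1.6245] 93.08
[[-1.2, 1.3], [-0.5, 1.7], [0.2, 0.6], [-0.5, 1.7], [-0.8, -0.3], [2.2, 0.7], [-1.7, 1.8], [0.7, -0.9], [1.1, 0.7]]
tub rel stand [-0.0189  0.0019] -3.2300129594822935
```

View pics/w1e.png

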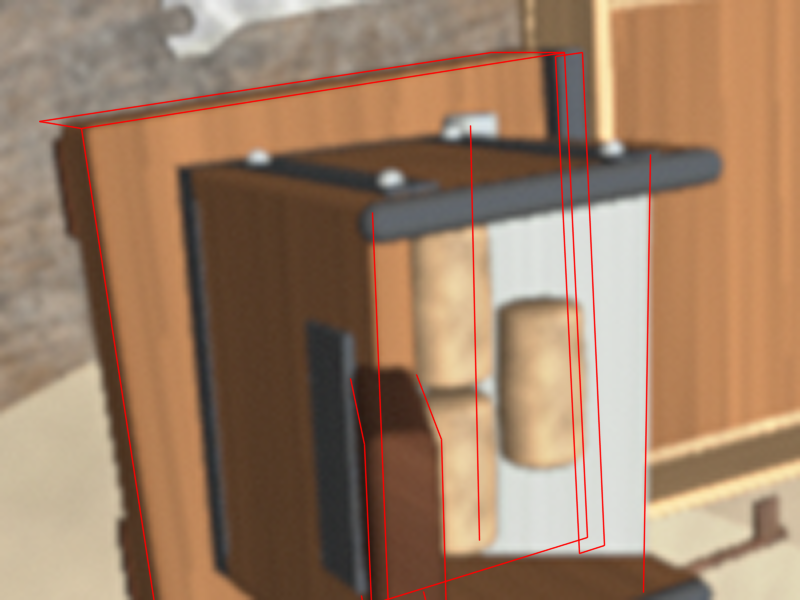

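```bash
python3 go2.py .09 5; 
```

```text
2.7 [-0.054 -0.202  1.812  0.43   1.597 -1.623] [0.5121 0.1634 0.2825] [-1.9  1.3 -1.5]
err tool mm [25.4 22.9 52.8] deg [-0.99  0.12 -3.57]
[[0.2, 0.18, 0.42], [0.2, 0.18, 0.42], [0.2, 0.19, 0.42], [0.2, 0.19, 0.42], [0.19, 0.19, 0.43]] [[-0.03, 0.0, -0.12], [-0.03, 0.0, -0.12], [-0.03, 0.0, -0.12], [-0.03, 0.0, -0.12], [-0.03, 0.0, -0.12]]
```

apply_moves(gripper=[1, 1, 1, 1, 1], linear=[[0.2, 0.18, 0.42], [0.2, 0.18, 0.42], [0.2, 0.19, 0.42], [0.2, 0.19, 0.42], [0.2, 0.2, 0.42]], rot=[[-0.03, 0, -0.12], [-0.03, 0, -0.12], [-0.03, 0, -0.12], [-0.03, 0, -0.12], [-0.03, 0, -0.12]])

```text
time_s: 3.12
position: [0.5344, 0.2126, 0.2416]
ee_rot: [0.669, 0.711, 0.148, -0.156]
contact_force: [-0.4, 0.2, 0.3]
opening: 1.0
```

```bash
python3 go2.py -0.003 10; python3 - <<'E'
from h import *
im=snap('wrist','w2.png'); p,t=np.load('p.npy')
draw(im[:,:,::-1],manip.camera_model('wrist'),[pl([*t,.04],q) for q in TUB],'w2d.png',(220,200,200,150))
E
```

```text
3.1167 [ 0.039 -0.117  1.805  0.435  1.473 -1.64 ] [0.5344 0.2126 0.2416] [-0.4  0.2  0.3]
err tool mm [-2.  -1.1 89. ] deg [-0.13  0.18  0.36]
[[-0.01, -0.0, 0.36], [-0.01, -0.0, 0.36], [-0.01, -0.0, 0.36], [-0.01, -0.0, 0.36], [-0.01, -0.0, 0.36]] [[-0.0, 0.0, 0.01], [-0.0, 0.0, 0.01], [-0.0, 0.0, 0.01], [-0.0, 0.0, 0.01], [-0.0, 0.0, 0.01]]
[[-0.01, -0.0, 0.36], [-0.01, -0.01, 0.36], [-0.01, -0.01, 0.36], [-0.01, -0.01, 0.36], [-0.01, -0.01, 0.36]] [[-0.0, 0.0, 0.01], [-0.0, 0.0, 0.01], [-0.0, 0.0, 0.01], [-0.0, 0.0, 0.01], [-0.0, 0.0, 0.01]]
```

View pics/w2.png

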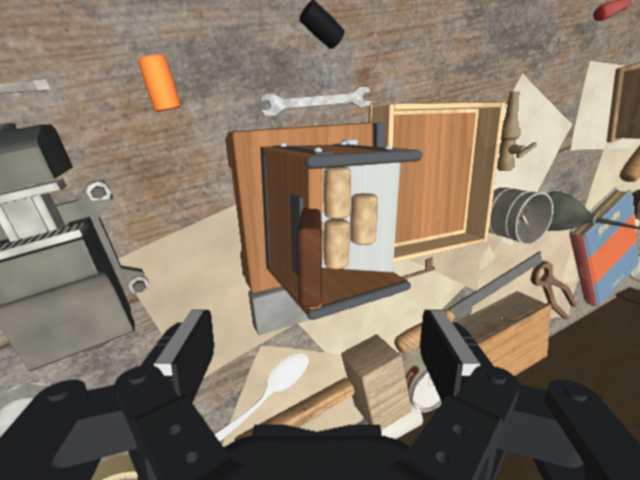

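View pics/w2d.png

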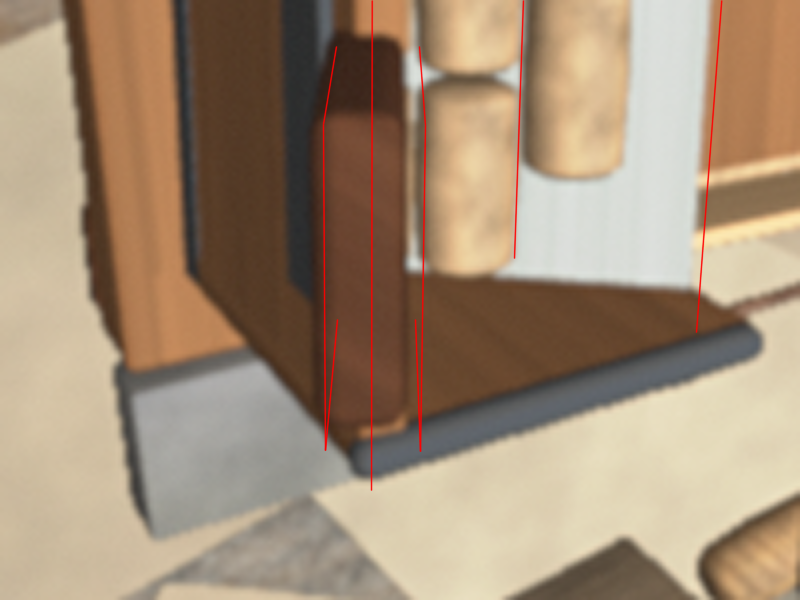

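```bash
python3 - <<'E'
from h import *
import pickle
c1=pickle.load(open('cw1.pkl','rb'));c2=manip.camera_model('wrist'); pickle.dump(c2,open('cw2.pkl','wb'))
cs,ct=manip.camera_model('scene'),manip.camera_model('top')
p,t=np.load('p.npy')
for nm,P,v1,v2 in [('f',brd(18,25,7),(250+438/4,130+441/4),(220+405/4,200+114/4)),('b',brd(18,25,-7),(250+370/4,130+436/4),(220+320/4,200+120/4))]:
    print(nm,tri([(c1,v1),(c2,v2)]),pl([*t,.04],P), np.linalg.norm(np.array(c2['R'])@pl([*t,.04],P)[0]+c2['t']))
print(tri([(ct,(310+490/4,165+385/4)),(c2,(220+320/4,200+120/4)),(c1,(250+370/4,130+436/4))]),'b')
E
python3 - <<'E'
import cv2
a=cv2.imread('pics/w1.png')[200:350,300:500]; cv2.imwrite('pics/w1f.png',cv2.resize(a,None,fx=4,fy=4,interpolation=cv2.INTER_CUBIC))
E
```

```text
f [0.4988 0.2208 0.224 ] [[0.50671778 0.23608446 0.19927187]] 0.19701958570760367
b [0.5029 0.2178 0.2066] [[0.50739928 0.22341447 0.19335521]] 0.1971706903615404
[0.5072 0.2232 0.1956] b
```

View pics/w1f.png

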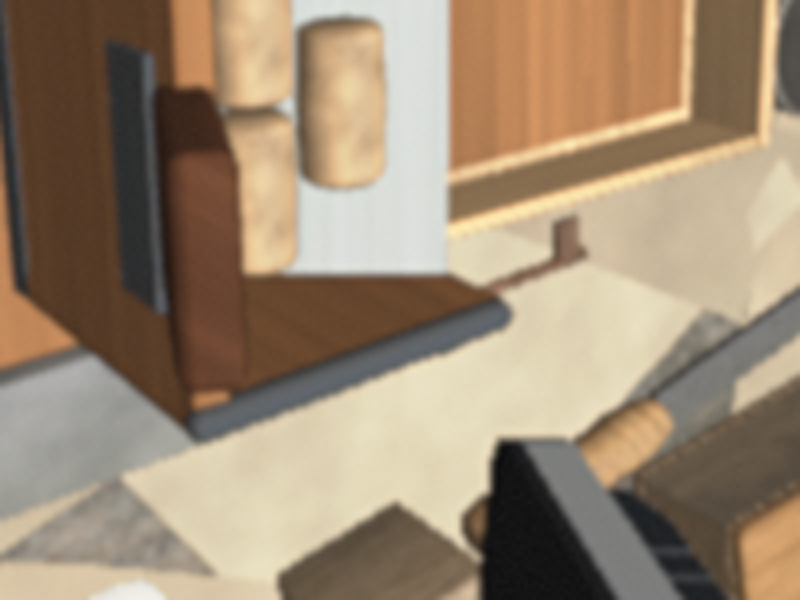

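apply_moves(gripper=[1, 1, 1, 1, 1], linear=[[-0.04, 0, 0.36], [-0.04, 0, 0.36], [-0.04, 0, 0.36], [-0.02, 0, 0.36], [0, 0, 0.36]], rot=[[0, 0, 0], [0, 0, 0], [0, 0, 0], [0, 0, 0], [0, 0, 0]])

```text
time_s: 3.58
position: [0.5336, 0.2299, 0.1944]
ee_rot: [0.669, 0.711, 0.147, -0.157]
contact_force: [-0.7, 0.4, -0.1]
opening: 0.997
```

```bash
python3 go2.py -0.003 5; python3 - <<'E'
from h import *
im=snap('wrist','w3.png')
E
```

```text
3.5833 [ 0.071 -0.074  1.845  0.441  1.385 -1.646] [0.5336 0.2299 0.1944] [-0.7  0.4 -0.1]
err tool mm [ 2.  -1.4 38.8] deg [-0.16  0.17  0.34]
[[0.02, -0.01, 0.31], [0.02, -0.01, 0.31], [0.02, -0.01, 0.31], [0.02, -0.01, 0.31], [0.02, -0.01, 0.31]] [[-0.01, 0.01, 0.01], [-0.01, 0.01, 0.01], [-0.01, 0.01, 0.01], [-0.01, 0.01, 0.01], [-0.01, 0.01, 0.01]]
```

View pics/w3.png

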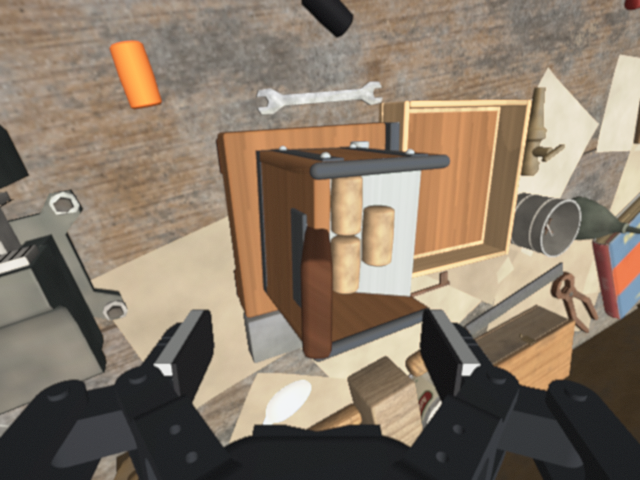

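apply_moves(gripper=[1, 1, 1, 1, 1], linear=[[0, -0.02, 0.36], [0, -0.02, 0.36], [0, 0, 0.36], [0, 0, 0.36], [0, 0, 0.2]], rot=[[0, 0, 0], [0, 0, 0], [0, 0, 0], [0, 0, 0], [0, 0, 0]])

```text
time_s: 4.05
position: [0.5301, 0.2487, 0.1517]
ee_rot: [0.67, 0.711, 0.146, -0.157]
contact_force: [-0.8, -0.6, -0.5]
opening: 0.998
```

```bash
python3 go2.py -0.003 5; python3 - <<'E'
from h import *
im=snap('wrist','w4.png'); im=snap('scene','s4.png')
draw(im[:,:,::-1],None,[],'s4c.png',(270,100,200,150))
E
```

```text
4.05 [ 0.106 -0.028  1.875  0.45   1.303 -1.648] [0.5301 0.2487 0.1517] [-0.8 -0.6 -0.5]
err tool mm [ 2.8  0.9 -8. ] deg [-0.29  0.18  0.26]
[[0.02, 0.01, -0.06], [0.02, 0.01, -0.06], [0.02, 0.01, -0.06], [0.02, 0.01, -0.06], [0.02, 0.01, -0.06]] [[-0.01, 0.01, 0.01], [-0.01, 0.01, 0.01], [-0.01, 0.01, 0.01], [-0.01, 0.01, 0.01], [-0.01, 0.01, 0.01]]
```

View pics/w4.png

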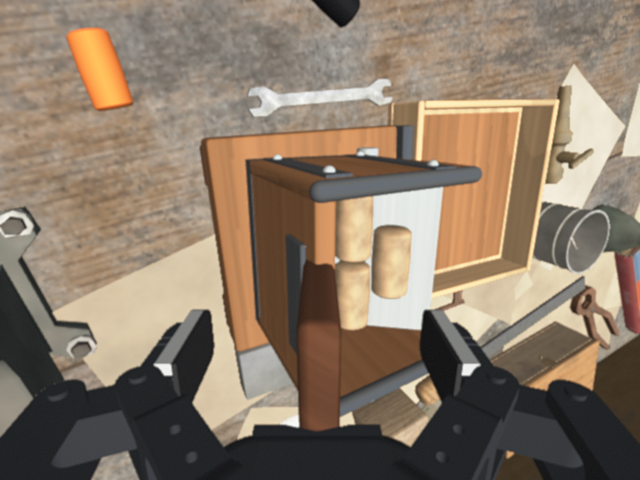

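View pics/s4c.png

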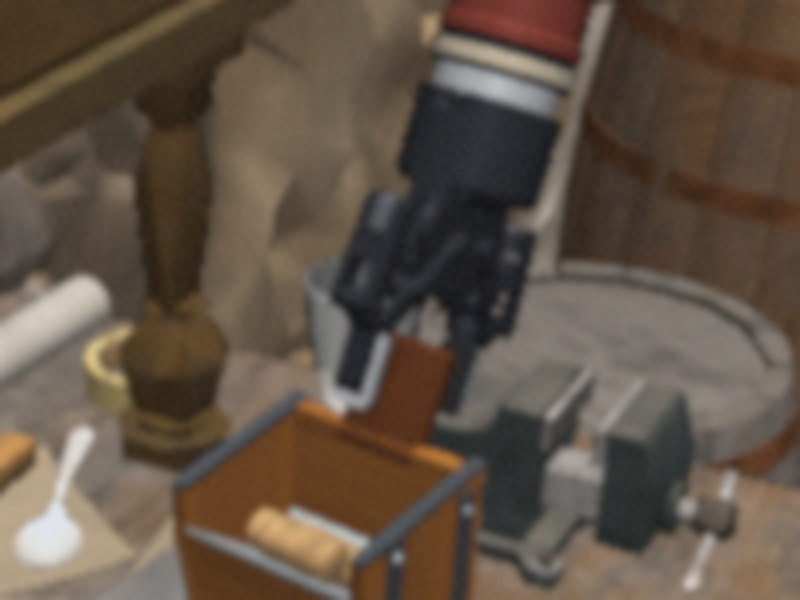

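apply_moves(gripper=[1, -1, -1, -1, -1], linear=[[0, 0, -0.2], [0, 0, 0], [0, 0, 0], [0, 0, 0], [0, 0, 0]], rot=[[0, 0, 0], [0, 0, 0], [0, 0, 0], [0, 0, 0], [0, 0, 0]], squeeze=80)

```text
time_s: 4.57
position: [0.5315, 0.2462, 0.1589]
ee_rot: [0.67, 0.711, 0.147, -0.156]
contact_force: [0.5, -0.6, 0.1]
opening: 0.451
```

apply_moves(gripper=[-1, -1, -1, -1, -1], linear=[[0, 0, 0], [0, 0, 0], [0, 0, 0], [0, 0, 0], [0, 0, 0]], rot=[[0, 0, 0], [0, 0, 0], [0, 0, 0], [0, 0, 0], [0, 0, 0]])

```text
time_s: 4.98
position: [0.532, 0.2459, 0.1597]
ee_rot: [0.669, 0.711, 0.148, -0.156]
contact_force: [0.5, 0.4, -0.3]
opening: 0.151
```

```bash
python3 go2.py -0.003 5|head -2; python3 - <<'E'
from h import *
im=snap('wrist','w5.png'); im=snap('scene','s5.png')
draw(im[:,:,::-1],None,[],'s5c.png',(270,150,200,150))
print(manip.sense()['contact_force'],manip.sense()['moment'],manip.sense()['opening'])
E
```

```text
4.9833 [ 0.1   -0.036  1.87   0.449  1.314 -1.648] [0.532  0.2459 0.1597] [ 0.5  0.4 -0.3]
err tool mm [ 2.  -0.8  0.5] deg [-0.06  0.15  0.36]
[ 1.11536793 -1.849944    0.0693763 ] [-0.11890673 -0.01873377  0.08357719] 0.15318223190532185
```

View pics/s5c.png

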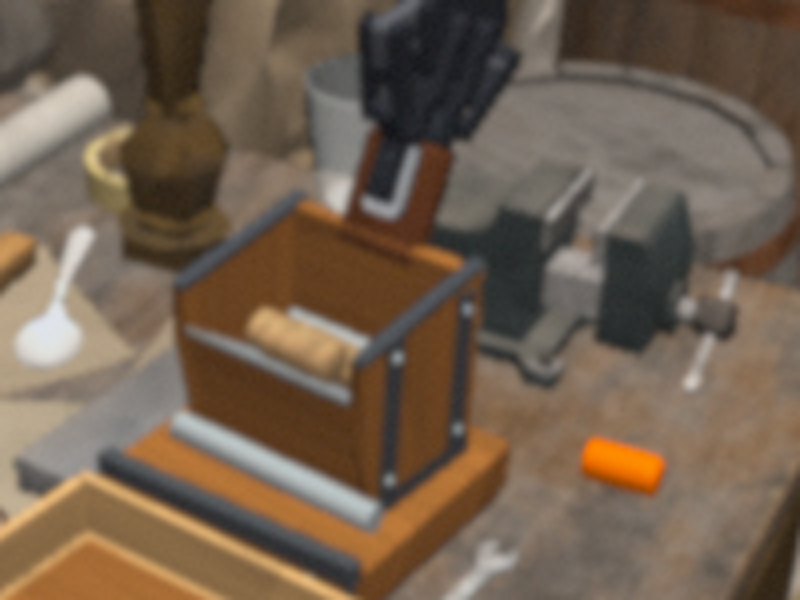

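View pics/w5.png

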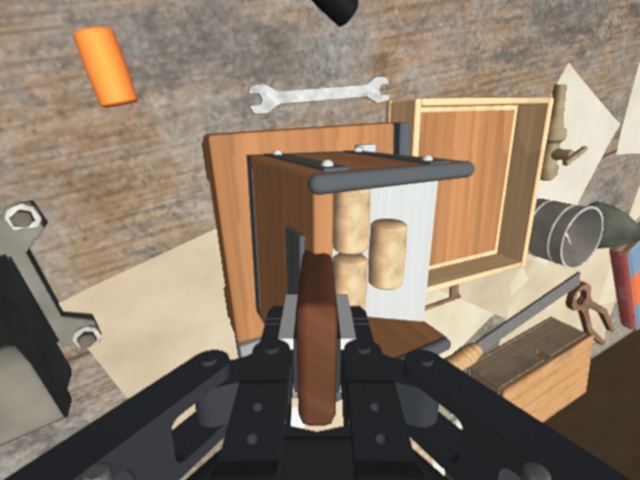

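```bash
cat > slide.py <<'E'
from h import *
import sys
x,y,yaw,n=float(sys.argv[1]),float(sys.argv[2]),float(sys.argv[3]),int(sys.argv[4])
s=manip.sense();p,t=np.load('p.npy')
R0=Rn.from_quat(s['ee_rot']);m=R0.as_matrix()
print(s['time_s'],'pos',s['position'].round(4),'F',np.round(s['contact_force'],1),'M',np.round(s['moment'],2),'tool yaw',np.degrees(np.arctan2(-m[0,1]*-1,m[1,1]*-1*-1)).round(2))
# tool y = -tub y -> tub y = -m[:,1]; tub x dir = rot -90 of tub y
ty=-m[:,1]; print('tub yaw from tool',np.degrees(np.arctan2(-ty[0],ty[1])).round(2),'lean',np.degrees(np.arctan2(np.linalg.norm(m[:2,2]),-m[2,2])).round(2))
# hold height/lean: grip z as at grasp
zt=.1597
tp=pl([p[0],p[1],p[2],0],B(x-57,y,0))[0]; R=tubR(np.radians(yaw)); tp[2]=0
off=R.apply([0,0,.0215]); tp[:2]+=off[:2]; tp[2]=zt
print('err tool mm',(R0.inv().apply(tp-s['position'])*1e3).round(1),'deg',np.degrees((R0.inv()*R).as_rotvec()).round(2), 'stand dx', ((tp-s['position'])*1e3).round(1))
plan(tp,R,n)
E
python3 slide.py 3 1.5 96.5 10
```

```text
5.0833 pos [0.532  0.2459 0.1597] F [ 1.1 -1.8  0.1] M [-0.12 -0.02  0.08] tool yaw 86.57
tub yaw from tool 93.43 lean 24.85
err tool mm [21.6  1.2 10.1] deg [ 1.39  0.15 -2.74] stand dx [-0.2 23.9 -0. ]
[[0.09, 0.0, 0.04], [0.09, 0.01, 0.04], [0.09, 0.01, 0.04], [0.09, 0.01, 0.04], [0.09, 0.01, 0.04]] [[0.02, 0.0, -0.05], [0.02, 0.0, -0.05], [0.02, 0.0, -0.05], [0.02, 0.0, -0.05], [0.02, 0.0, -0.05]]
[[0.09, 0.01, 0.04], [0.09, 0.01, 0.04], [0.09, 0.01, 0.04], [0.09, 0.01, 0.04], [0.09, 0.01, 0.04]] [[0.02, 0.0, -0.05], [0.02, 0.0, -0.05], [0.02, 0.0, -0.05], [0.02, 0.0, -0.05], [0.02, 0.0, -0.05]]
```

apply_moves(gripper=[-1, -1, -1, -1, -1], linear=[[0.09, 0, 0.04], [0.09, 0, 0.04], [0.09, 0, 0.04], [0.09, 0, 0.04], [0.09, 0, 0.04]], rot=[[0.02, 0, -0.05], [0.02, 0, -0.05], [0.02, 0, -0.05], [0.02, 0, -0.05], [0.02, 0, -0.05]])

```text
time_s: 5.5
position: [0.5336, 0.2533, 0.1608]
ee_rot: [0.661, 0.721, 0.144, -0.152]
contact_force: [1.5, -5.6, 1.6]
opening: 0.154
```

```bash
python3 slide.py 3 1.5 96.5 5
```

```text
5.5 pos [0.5336 0.2533 0.1608] F [ 1.5 -5.6  1.6] M [-0.65  0.27  0.01] tool yaw 85.08
tub yaw from tool 94.92 lean 24.18
err tool mm [14.7 -0.3  7.8] deg [ 0.97  0.83 -1.29] stand dx [-1.7 16.5 -1.1]
[[0.12, -0.0, 0.06], [0.12, -0.0, 0.06], [0.12, -0.0, 0.06], [0.12, -0.0, 0.06], [0.12, 0.0, 0.06]] [[0.03, 0.03, -0.04], [0.03, 0.03, -0.04], [0.03, 0.03, -0.04], [0.03, 0.03, -0.04], [0.03, 0.03, -0.04]]
```

apply_moves(gripper=[-1, -1, -1, -1, -1], linear=[[0.11, 0, 0.09], [0.11, 0, 0.09], [0.11, 0, 0.08], [0.11, 0, 0.08], [0.11, 0, 0.07]], rot=[[0.02, 0.06, -0.05], [0.02, 0.06, -0.05], [0.02, 0.05, -0.05], [0.02, 0.05, -0.05], [0.02, 0.05, -0.05]])

```text
time_s: 5.92
position: [0.5347, 0.2652, 0.1598]
ee_rot: [0.649, 0.729, 0.149, -0.16]
contact_force: [-0.1, -6.1, 2.5]
opening: 0.154
```

```bash
python3 slide.py 3 1.5 96.5 5; python3 - <<'E'
from h import *
im=snap('wrist','w6.png'); im=snap('scene','s6.png')
draw(im[:,:,::-1],None,[],'s6c.png',(270,180,200,150))
im=snap('top','t6.png')
draw(im[:,:,::-1],None,[],'t6c.png',(310,165,200,150))
E
```

```text
5.9167 pos [0.5347 0.2652 0.1598] F [-0.1 -6.1  2.5] M [-1.41  0.6   0.05] tool yaw 83.53
tub yaw from tool 96.47 lean 25.19
err tool mm [ 4.4 -2.3  2.1] deg [ 0.5  -0.19  0.2 ] stand dx [-2.9  4.6 -0.1]
[[0.04, -0.02, 0.02], [0.04, -0.02, 0.02], [0.04, -0.02, 0.02], [0.04, -0.02, 0.02], [0.04, -0.02, 0.02]] [[0.02, -0.01, 0.01], [0.02, -0.01, 0.01], [0.02, -0.01, 0.01], [0.02, -0.01, 0.01], [0.02, -0.01, 0.01]]
```

View pics/s6c.png

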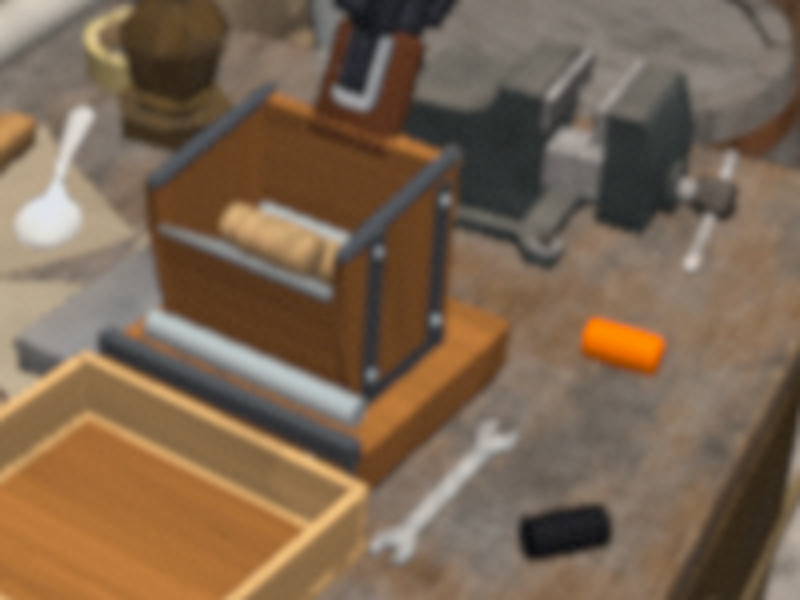

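View pics/t6c.png

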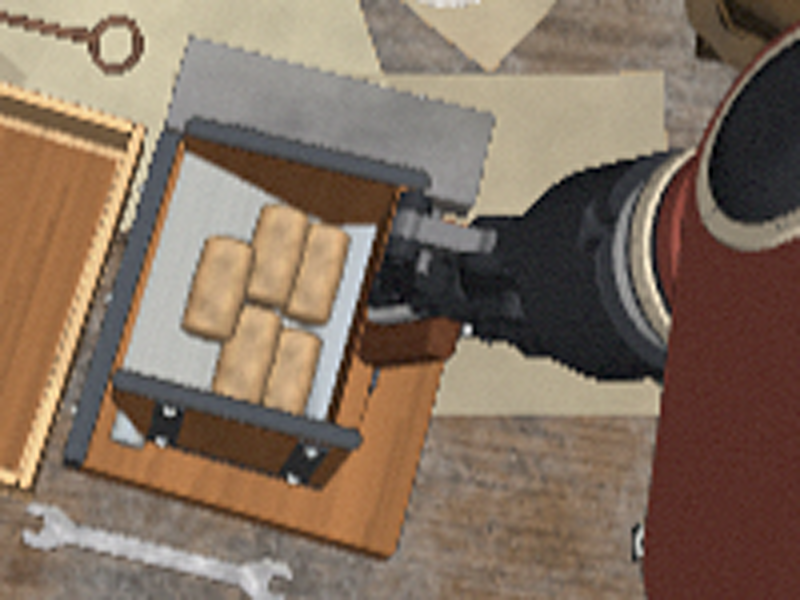

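apply_moves(gripper=[-1, -1, -1, -1, -1], linear=[[0.07, 0, 0.05], [0.07, 0, 0.05], [0.07, 0, 0.05], [0.07, 0, 0.05], [0.07, 0, 0.05]], rot=[[0.01, 0.02, -0.02], [0.01, 0.02, -0.02], [0.01, 0.02, -0.02], [0.01, 0.02, -0.02], [0.01, 0.02, -0.02]])

```text
time_s: 6.48
position: [0.5353, 0.2718, 0.1598]
ee_rot: [0.645, 0.732, 0.149, -0.16]
contact_force: [0.5, -6.4, 4.6]
opening: 0.156
```

```bash
python3 slide.py 7 1.5 96.5 5
```

```text
6.4833 pos [0.5353 0.2718 0.1598] F [ 0.5 -6.4  4.6] M [-1.27  0.44  0.03] tool yaw 82.92
tub yaw from tool 97.08 lean 25.25
err tool mm [ 2.2 -3.6  1.1] deg [ 0.35 -0.25  0.81] stand dx [-3.9  2.  -0.1]
[[0.02, -0.03, 0.01], [0.02, -0.03, 0.01], [0.02, -0.03, 0.01], [0.02, -0.03, 0.01], [0.02, -0.03, 0.01]] [[0.01, -0.01, 0.03], [0.01, -0.01, 0.03], [0.01, -0.01, 0.03], [0.01, -0.01, 0.03], [0.01, -0.01, 0.03]]
```

apply_moves(gripper=[-1, -1, -1, -1, -1], linear=[[0.06, 0, 0.04], [0.06, 0, 0.04], [0.06, 0, 0.04], [0.06, 0, 0.04], [0.06, 0, 0.04]], rot=[[0, 0, 0], [0, 0, 0], [0, 0, 0], [0, 0, 0], [0, 0, 0]])

```text
time_s: 6.9
position: [0.5351, 0.2738, 0.1606]
ee_rot: [0.646, 0.733, 0.143, -0.156]
contact_force: [-1.7, -10.7, 5.5]
opening: 0.157
```

```bash
python3 slide.py 7 1.5 96.5 5|head -3; python3 - <<'E'
from h import *
im=snap('scene','s7.png')
draw(im[:,:,::-1],None,[],'s7c.png',(270,210,130,100),k=6)
E
```

```text
6.9 pos [0.5351 0.2738 0.1606] F [ -1.7 -10.7   5.5] M [-1.25  0.61  0.23] tool yaw 82.9
tub yaw from tool 97.1 lean 24.43
err tool mm [ 0.  -3.7  0.9] deg [0.24 0.57 0.77] stand dx [-3.7 -0.  -0.9]
```

View pics/s7c.png

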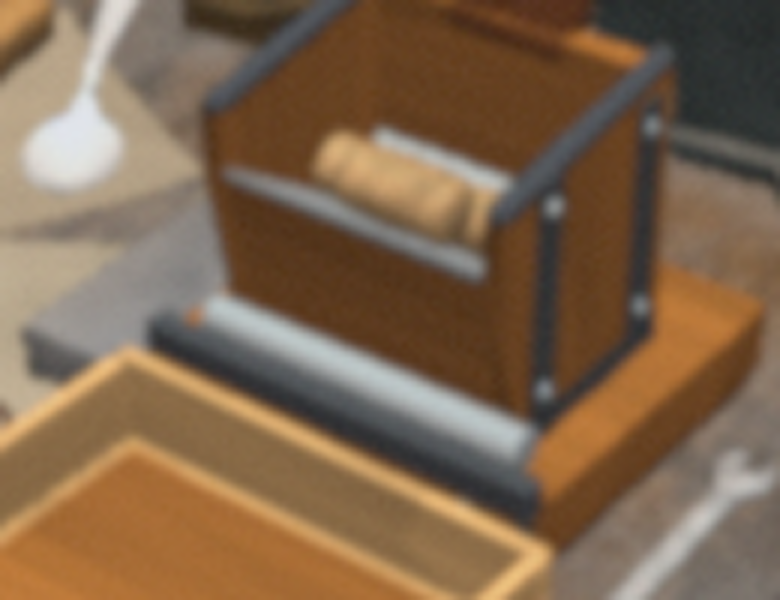

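apply_moves(gripper=[-1, -1, -1, -1, -1], linear=[[0.06, 0, 0.08], [0.06, 0, 0.08], [0.06, 0, 0.08], [0.06, 0, 0.08], [0.06, 0, 0.08]], rot=[[0, 0.05, 0], [0, 0.05, 0], [0, 0.05, 0], [0, 0.05, 0], [0, 0.05, 0]])

```text
time_s: 7.37
position: [0.5352, 0.2736, 0.1604]
ee_rot: [0.645, 0.733, 0.144, -0.158]
contact_force: [-5.0, -13.8, 9.5]
opening: 0.154
```

```bash
python3 slide.py 7 1.5 96.5 5|head -3
```

```text
7.3667 pos [0.5352 0.2736 0.1604] F [ -5.  -13.8   9.5] M [-1.73  0.82  0.29] tool yaw 82.77
tub yaw from tool 97.23 lean 24.66
err tool mm [ 0.4 -3.8  0.9] deg [0.06 0.34 0.83] stand dx [-3.8  0.2 -0.7]
```

```bash
cat > rock.py <<'E'
from h import *
import sys,os
th1,n=float(sys.argv[1]),int(sys.argv[2]); bx=float(sys.argv[3]) if len(sys.argv)>3 else 1.; bz=float(sys.argv[4]) if len(sys.argv)>4 else -1.
C=np.array([.0367,0,.1412])
s=manip.sense(); R0=Rn.from_quat(s['ee_rot']); p0=np.array(s['position'])
pv=p0+R0.apply(C)
if not os.path.exists('piv.npy'):
    yaw=np.radians(97.1); np.save('piv.npy',[*pv[:2],.048,yaw])
P=np.load('piv.npy'); yaw=P[3]; P=P[:3]
ex=np.array([np.cos(yaw),np.sin(yaw),0]); ey=np.array([-np.sin(yaw),np.cos(yaw),0])
E=(Rn.from_euler('z',yaw).inv()*R0).as_matrix()
tilt=np.degrees(np.arctan2(E[0,2],-E[2,2]))
tilt=25-tilt
F=np.array(s['contact_force']);M=np.array(s['moment'])
print('t',round(s['time_s'],2),'tilt',tilt.round(2),'pivot err (x,y,z) mm',[round(float(v)*1e3,1) for v in ((pv-P)@ex,(pv-P)@ey,pv[2]-P[2])],'F(stand)',[round(float(v),1) for v in (F@ex,F@ey,F[2])],'M',[round(float(v),2) for v in (M@ex,M@ey,M[2])],'q',np.round(s['joints'],2),'op',round(s['opening'],3))
Pt=P+ex*bx*1e-3+np.array([0,0,bz*1e-3])
def pose(th):
    R=tubR(yaw,th); return Pt-R.apply(C),R
L=[];W=[];p,R=p0,R0
for k in range(1,n+1):
    # blend the present error out over n rows
    a=k/n; pt,Rt=pose(tilt+(th1-tilt)*a)
    pa,Ra=pose(tilt)
    e=p0-pa; eR=(Ra.inv()*R0).as_rotvec()
    pn=pt+e*(1-a); Rnx=Rt*Rn.from_rotvec(eR*(1-a))
    L.append((R.inv().apply(pn-p)/.025).round(2).tolist()); W.append(((R.inv()*Rnx).as_rotvec()/np.radians(6)).round(2).tolist()); p,R=pn,Rnx
print(L);print(W)
E
python3 rock.py 8 5
```

```text
t 7.37 tilt 0.34 pivot err (x,y,z) mm [0.0, 0.0, -0.7] F(stand) [-13.1, 6.6, 9.5] M [1.03, 1.61, 0.29] q [ 0.15  0.    1.83  0.45  1.32 -1.66] op 0.154
[[0.16, 0.01, -0.03], [0.16, 0.01, -0.03], [0.16, 0.01, -0.03], [0.16, 0.01, -0.03], [0.16, 0.0, -0.03]]
[[0.01, -0.26, 0.01], [0.01, -0.26, 0.01], [0.01, -0.26, 0.01], [0.01, -0.26, 0.01], [0.01, -0.26, 0.01]]
```

apply_moves(gripper=[-1, -1, -1, -1, -1], linear=[[0.16, 0, -0.03], [0.16, 0, -0.03], [0.16, 0, -0.03], [0.16, 0, -0.03], [0.16, 0, -0.03]], rot=[[0, -0.26, 0], [0, -0.26, 0], [0, -0.26, 0], [0, -0.26, 0], [0, -0.26, 0]])

```text
time_s: 7.78
position: [0.5324, 0.2892, 0.1713]
ee_rot: [0.657, 0.74, 0.098, -0.109]
contact_force: [-1.1, -5.0, 2.7]
opening: 0.154
```

```bash
python3 rock.py 15 5; python3 - <<'E'
from h import *
im=snap('scene','s8.png')
draw(im[:,:,::-1],None,[],'s8c.png',(270,160,200,150),k=4)
E
```

```text
t 7.78 tilt 8.14 pivot err (x,y,z) mm [-0.3, 0.6, -1.2] F(stand) [-4.8, 1.7, 2.7] M [0.13, 0.22, -0.17] q [ 0.24  0.    1.79  0.3   1.32 -1.52] op 0.154
[[0.15, 0.01, -0.03], [0.15, 0.01, -0.03], [0.15, 0.01, -0.03], [0.15, 0.01, -0.03], [0.15, 0.01, -0.03]]
[[0.01, -0.23, -0.01], [0.01, -0.23, -0.01], [0.01, -0.23, -0.01], [0.01, -0.23, -0.01], [0.01, -0.23, -0.01]]
```

View pics/s8c.png

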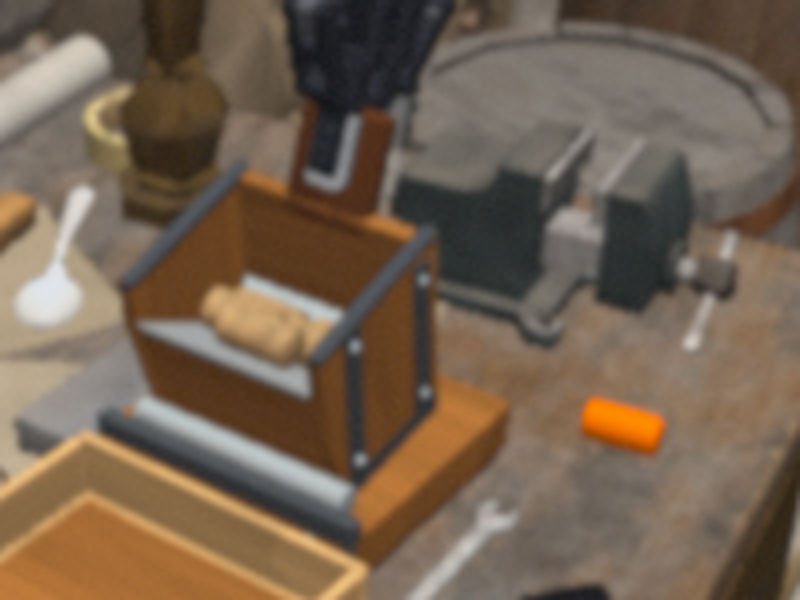

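apply_moves(gripper=[-1, -1, -1, -1, -1], linear=[[0.2, 0, -0.04], [0.2, 0, -0.04], [0.2, 0, -0.04], [0.2, 0, -0.04], [0.2, 0, -0.04]], rot=[[0, -0.32, 0], [0, -0.32, 0], [0, -0.32, 0], [0, -0.32, 0], [0, -0.32, 0]])

```text
time_s: 8.25
position: [0.5299, 0.3117, 0.1827]
ee_rot: [0.664, 0.745, 0.042, -0.044]
contact_force: [-0.3, -4.4, 0.3]
opening: 0.15
```

```bash
python3 rock.py 28 5
```

```text
t 8.25 tilt 18.04 pivot err (x,y,z) mm [-0.2, 0.2, -1.1] F(stand) [-4.4, 0.8, 0.3] M [-0.03, 0.31, -0.04] q [ 0.36  0.03  1.72  0.12  1.36 -1.35] op 0.15
[[0.21, 0.01, -0.05], [0.21, 0.01, -0.05], [0.21, 0.01, -0.05], [0.21, 0.01, -0.05], [0.21, 0.01, -0.05]]
[[0.01, -0.33, -0.02], [0.01, -0.33, -0.02], [0.01, -0.33, -0.02], [0.01, -0.33, -0.02], [0.01, -0.33, -0.02]]
```

apply_moves(gripper=[-1, -1, -1, -1, -1], linear=[[0.21, 0, -0.04], [0.21, 0, -0.04], [0.21, 0, -0.04], [0.21, 0, -0.04], [0.21, 0, -0.04]], rot=[[0, -0.33, -0.02], [0, -0.33, -0.02], [0, -0.33, -0.02], [0, -0.33, -0.02], [0, -0.33, -0.02]])

```text
time_s: 8.67
position: [0.5272, 0.3367, 0.1901]
ee_rot: [0.663, 0.748, -0.018, 0.023]
contact_force: [-1.3, -3.0, 0.2]
opening: 0.151
```

```bash
python3 rock.py 36 5; python3 - <<'E'
from h import *
im=snap('scene','s9.png')
draw(im[:,:,::-1],None,[],'s9c.png',(230,160,200,150),k=4)
E
```

```text
t 8.67 tilt 28.35 pivot err (x,y,z) mm [-0.2, 0.0, -1.0] F(stand) [-2.8, 1.7, 0.2] M [-0.11, 0.38, -0.32] q [ 0.47  0.1   1.64 -0.06  1.42 -1.21] op 0.151
[[0.16, 0.01, -0.04], [0.16, 0.01, -0.04], [0.16, 0.01, -0.04], [0.16, 0.01, -0.04], [0.16, 0.01, -0.04]]
[[0.01, -0.26, -0.01], [0.01, -0.26, -0.01], [0.01, -0.26, -0.01], [0.01, -0.26, -0.01], [0.01, -0.26, -0.01]]
```

View pics/s9c.png

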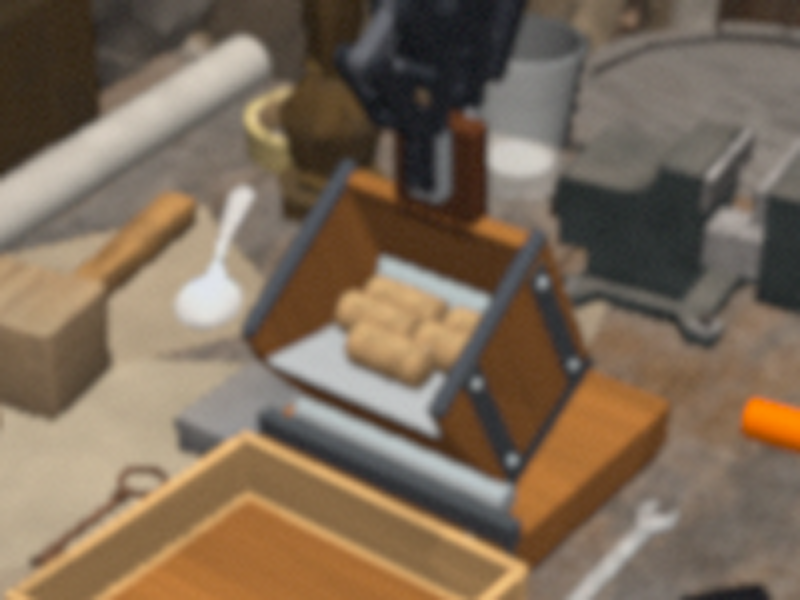

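apply_moves(gripper=[-1, -1, -1, -1, -1], linear=[[0.16, 0, -0.03], [0.16, 0, -0.03], [0.16, 0, -0.03], [0.16, 0, -0.03], [0.16, 0, -0.03]], rot=[[0, -0.26, -0.01], [0, -0.26, -0.01], [0, -0.26, -0.01], [0, -0.26, -0.01], [0, -0.26, -0.01]])

```text
time_s: 9.13
position: [0.525, 0.3569, 0.1926]
ee_rot: [0.659, 0.745, -0.065, 0.076]
contact_force: [-0.6, -2.1, 4.1]
opening: 0.152
```

```bash
python3 rock.py 44 5
```

```text
t 9.13 tilt 36.45 pivot err (x,y,z) mm [-0.4, -0.1, -1.0] F(stand) [-2.0, 0.9, 4.1] M [-0.08, 0.21, -0.42] q [ 0.56  0.17  1.57 -0.18  1.49 -1.11] op 0.152
[[0.16, 0.0, -0.04], [0.16, 0.0, -0.04], [0.16, 0.0, -0.04], [0.16, 0.0, -0.04], [0.16, 0.0, -0.04]]
[[0.01, -0.25, -0.01], [0.01, -0.25, -0.01], [0.01, -0.25, -0.01], [0.01, -0.25, -0.0], [0.01, -0.25, -0.0]]
```

apply_moves(gripper=[-1, -1, -1, -1, -1], linear=[[0.16, 0, -0.03], [0.16, 0, -0.03], [0.16, 0, -0.03], [0.16, 0, -0.03], [0.16, 0, -0.03]], rot=[[0, -0.25, 0], [0, -0.25, 0], [0, -0.25, 0], [0, -0.25, 0], [0, -0.25, 0]])

```text
time_s: 9.55
position: [0.5226, 0.3783, 0.1922]
ee_rot: [0.653, 0.737, -0.112, 0.13]
contact_force: [0.4, -3.8, 3.5]
opening: 0.149
```

```bash
python3 rock.py 52 5; python3 - <<'E'
from h import *
im=snap('scene','s10.png')
draw(im[:,:,::-1],None,[],'s10c.png',(220,170,200,150),k=4)
E
```

```text
t 9.55 tilt 44.82 pivot err (x,y,z) mm [-0.1, -0.5, -1.0] F(stand) [-3.8, 0.1, 3.5] M [-0.04, 0.65, -0.35] q [ 0.64  0.25  1.49 -0.3   1.58 -1.03] op 0.149
[[0.15, 0.0, -0.04], [0.15, 0.0, -0.04], [0.15, 0.0, -0.04], [0.15, 0.0, -0.04], [0.15, 0.0, -0.04]]
[[0.01, -0.24, -0.01], [0.01, -0.24, -0.01], [0.01, -0.24, -0.01], [0.01, -0.24, -0.01], [0.01, -0.24, -0.01]]
```

View pics/s10c.png

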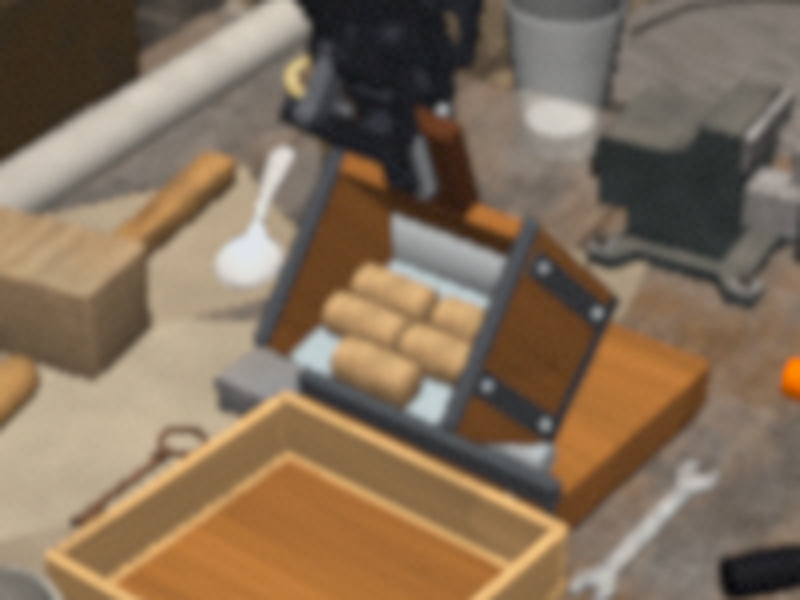

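apply_moves(gripper=[-1, -1, -1, -1, -1], linear=[[0.14, 0, -0.03], [0.14, 0, -0.03], [0.14, 0, -0.03], [0.14, 0, -0.03], [0.14, 0, -0.03]], rot=[[0, -0.22, 0], [0, -0.22, 0], [0, -0.22, 0], [0, -0.22, 0], [0, -0.22, 0]])

```text
time_s: 10.02
position: [0.5204, 0.3976, 0.1891]
ee_rot: [0.644, 0.727, -0.155, 0.18]
contact_force: [0.1, -3.2, 4.7]
opening: 0.156
```

```bash
python3 rock.py 58 5; python3 - <<'E'
from h import *
im=snap('scene','s11.png')
draw(im[:,:,::-1],None,[],'s11c.png',(220,170,200,150),k=4)
E
```

```text
t 10.02 tilt 52.48 pivot err (x,y,z) mm [0.0, -0.8, -1.1] F(stand) [-3.1, 0.3, 4.7] M [-0.05, 0.89, -0.36] q [ 0.7   0.34  1.41 -0.4   1.66 -0.97] op 0.156
[[0.12, -0.0, -0.03], [0.12, -0.0, -0.03], [0.12, -0.0, -0.03], [0.12, -0.0, -0.03], [0.12, -0.0, -0.03]]
[[0.01, -0.18, -0.01], [0.01, -0.18, -0.01], [0.01, -0.18, -0.01], [0.01, -0.18, -0.01], [0.01, -0.18, -0.01]]
```

View pics/s11c.png

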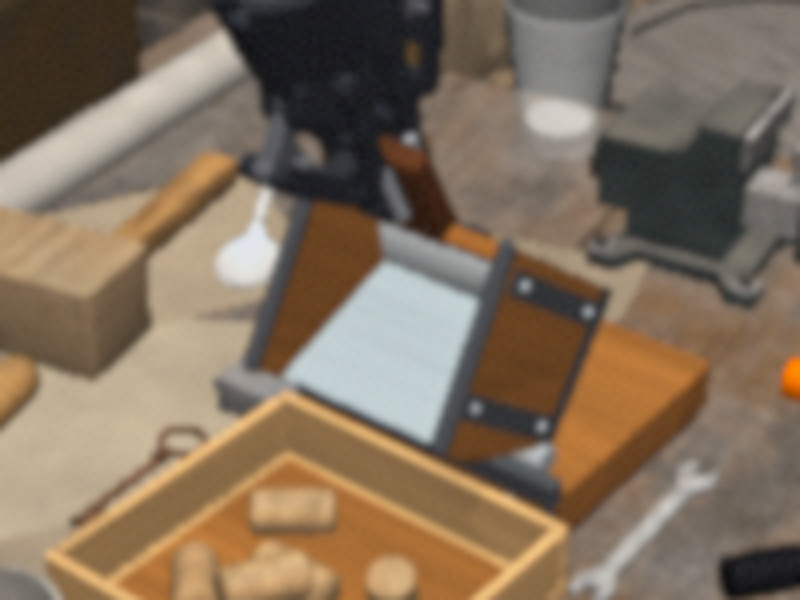

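```bash
python3 - <<'E'
from h import *
im=snap('scene','s12.png')
draw(im[:,:,::-1],None,[],'s12c.png',(220,240,180,130),k=4)
im=snap('top','t12.png')
draw(im[:,:,::-1],None,[],'t12c.png',(220,160,180,140),k=4)
E
```

```text
(no output)
```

View pics/s12c.png

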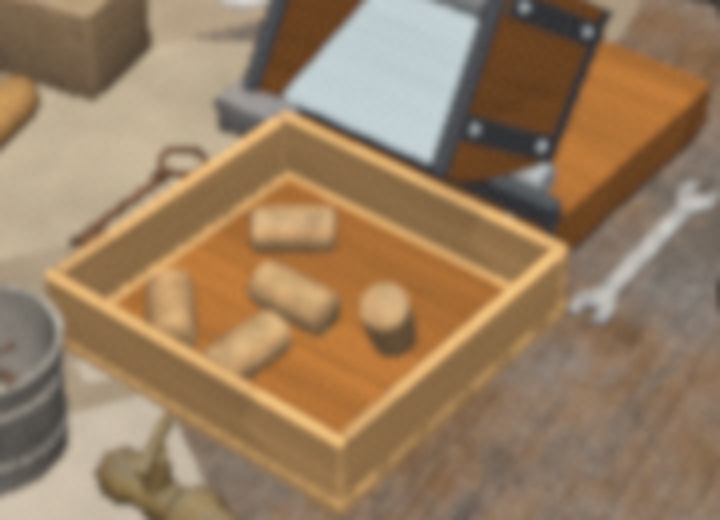

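View pics/t12c.png

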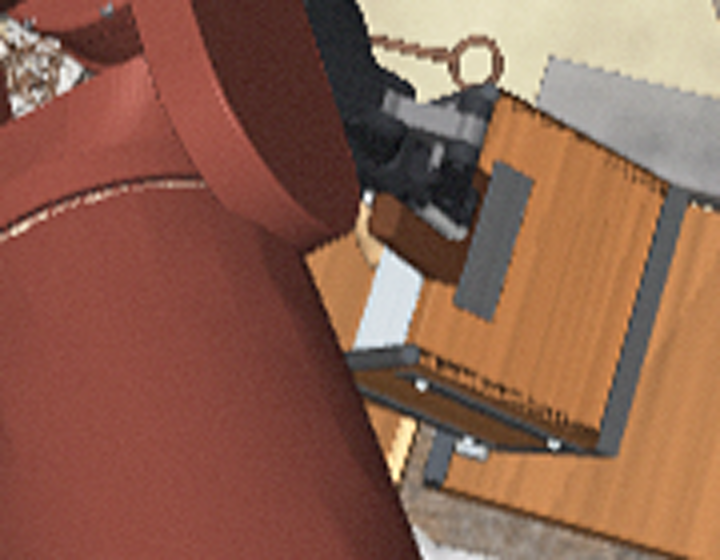

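```bash
python3 rock.py 44 5
```

```text
t 10.17 tilt 52.46 pivot err (x,y,z) mm [0.2, -0.9, -1.2] F(stand) [-3.6, -1.0, 5.3] M [-0.11, 1.03, -0.37] q [ 0.7   0.34  1.41 -0.4   1.66 -0.97] op 0.153
[[-0.16, -0.0, 0.04], [-0.16, -0.0, 0.04], [-0.16, -0.0, 0.04], [-0.16, -0.0, 0.04], [-0.16, -0.0, 0.04]]
[[0.01, 0.28, -0.0], [0.01, 0.28, -0.01], [0.01, 0.28, -0.01], [0.01, 0.28, -0.01], [0.01, 0.28, -0.01]]
```

apply_moves(gripper=[-1, -1, -1, -1, -1], linear=[[-0.16, 0, 0.04], [-0.16, 0, 0.04], [-0.16, 0, 0.04], [-0.16, 0, 0.04], [-0.16, 0, 0.04]], rot=[[0, 0.28, 0], [0, 0.28, 0], [0, 0.28, 0], [0, 0.28, 0], [0, 0.28, 0]])

```text
time_s: 10.58
position: [0.5227, 0.3773, 0.1922]
ee_rot: [0.651, 0.739, -0.111, 0.129]
contact_force: [-0.0, -5.3, 4.9]
opening: 0.153
```

```bash
python3 rock.py 34 5
```

```text
t 10.58 tilt 44.54 pivot err (x,y,z) mm [-0.4, -0.5, -1.1] F(stand) [-5.2, 0.7, 4.9] M [-0.15, 1.38, -0.23] q [ 0.64  0.25  1.49 -0.3   1.57 -1.03] op 0.153
[[-0.2, 0.0, 0.05], [-0.2, 0.0, 0.05], [-0.2, 0.0, 0.05], [-0.2, 0.0, 0.05], [-0.2, 0.0, 0.05]]
[[0.01, 0.35, 0.0], [0.01, 0.35, 0.0], [0.01, 0.35, 0.0], [0.01, 0.35, 0.0], [0.01, 0.35, 0.0]]
```

apply_moves(gripper=[-1, -1, -1, -1, -1], linear=[[-0.2, 0, 0.05], [-0.2, 0, 0.05], [-0.2, 0, 0.05], [-0.2, 0, 0.05], [-0.2, 0, 0.05]], rot=[[0, 0.35, 0], [0, 0.35, 0], [0, 0.35, 0], [0, 0.35, 0], [0, 0.35, 0]])

```text
time_s: 11.0
position: [0.5263, 0.3484, 0.1922]
ee_rot: [0.659, 0.749, -0.048, 0.058]
contact_force: [-0.2, -5.7, 2.9]
opening: 0.153
```

```bash
python3 rock.py 24 5
```

```text
t 11.0 tilt 33.64 pivot err (x,y,z) mm [-1.9, -0.4, -0.9] F(stand) [-5.7, 0.9, 2.9] M [-0.08, 1.16, -0.23] q [ 0.53  0.14  1.59 -0.14  1.47 -1.15] op 0.153
[[-0.17, 0.0, 0.05], [-0.17, 0.0, 0.05], [-0.17, 0.0, 0.05], [-0.17, 0.0, 0.05], [-0.17, 0.0, 0.05]]
[[0.01, 0.32, 0.01], [0.01, 0.32, 0.01], [0.01, 0.32, 0.01], [0.01, 0.32, 0.01], [0.01, 0.32, 0.01]]
```

```bash
python3 rock.py 25 5 2.5 -1
```

```text
t 11.0 tilt 33.64 pivot err (x,y,z) mm [-1.9, -0.4, -0.9] F(stand) [-5.7, 0.9, 2.9] M [-0.08, 1.16, -0.23] q [ 0.53  0.14  1.59 -0.14  1.47 -1.15] op 0.153
[[-0.13, 0.0, 0.04], [-0.13, 0.0, 0.04], [-0.13, 0.0, 0.04], [-0.13, 0.0, 0.05], [-0.13, 0.0, 0.05]]
[[0.01, 0.29, 0.01], [0.01, 0.29, 0.01], [0.01, 0.29, 0.01], [0.01, 0.29, 0.01], [0.01, 0.29, 0.01]]
```

apply_moves(gripper=[-1, -1, -1, -1, -1], linear=[[-0.14, 0, 0.05], [-0.14, 0, 0.05], [-0.14, 0, 0.05], [-0.14, 0, 0.05], [-0.14, 0, 0.05]], rot=[[0, 0.28, 0.01], [0, 0.28, 0.01], [0, 0.28, 0.01], [0, 0.28, 0.01], [0, 0.28, 0.01]])

```text
time_s: 11.42
position: [0.5293, 0.326, 0.1882]
ee_rot: [0.662, 0.749, 0.004, 0.001]
contact_force: [-1.1, -6.3, 4.4]
opening: 0.152
```

```bash
python3 rock.py 15 5 2.5 -1; python3 - <<'E'
from h import *
im=snap('scene','s13.png')
draw(im[:,:,::-1],None,[],'s13c.png',(230,160,200,150),k=4)
E
```

```text
t 11.42 tilt 24.79 pivot err (x,y,z) mm [-2.3, -1.1, -0.9] F(stand) [-6.2, 1.8, 4.4] M [0.25, 1.21, 0.02] q [ 0.43  0.07  1.67  0.    1.4  -1.26] op 0.152
[[-0.15, -0.0, 0.05], [-0.15, -0.0, 0.06], [-0.15, -0.0, 0.06], [-0.15, -0.0, 0.06], [-0.15, -0.0, 0.06]]
[[0.01, 0.33, -0.0], [0.01, 0.33, -0.0], [0.01, 0.33, -0.0], [0.01, 0.33, -0.0], [0.01, 0.33, -0.0]]
```

View pics/s13c.png

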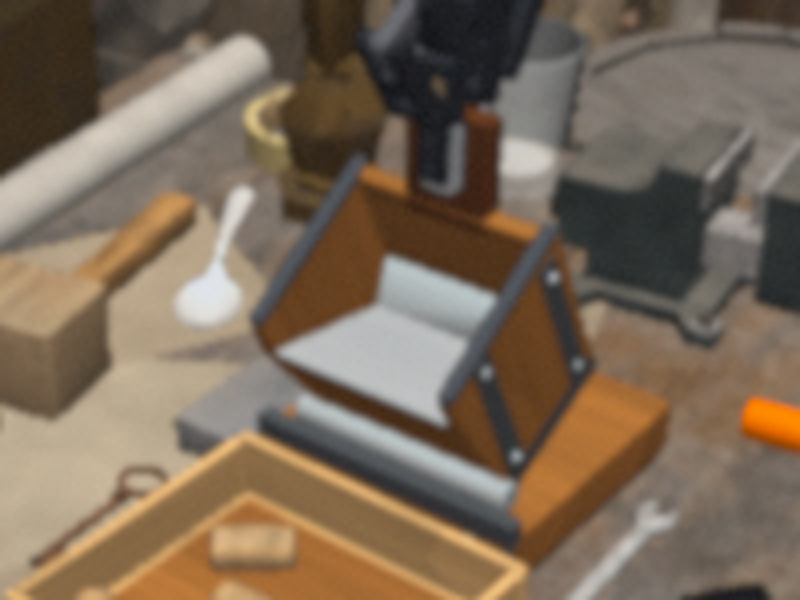

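apply_moves(gripper=[-1, -1, -1, -1, -1], linear=[[-0.14, 0, 0.05], [-0.14, 0, 0.05], [-0.14, 0, 0.05], [-0.14, 0, 0.05], [-0.14, 0, 0.05]], rot=[[0, 0.29, 0], [0, 0.29, 0], [0, 0.29, 0], [0, 0.29, 0], [0, 0.29, 0]])

```text
time_s: 11.88
position: [0.5322, 0.306, 0.1804]
ee_rot: [0.66, 0.747, 0.059, -0.059]
contact_force: [-0.5, -7.6, 4.2]
opening: 0.155
```

```bash
python3 rock.py 8 5 2 -1
```

```text
t 11.88 tilt 15.46 pivot err (x,y,z) mm [-0.1, -1.9, -0.8] F(stand) [-7.5, 1.4, 4.2] M [0.57, 1.3, 0.1] q [ 0.33  0.02  1.74  0.17  1.34 -1.4 ] op 0.155
[[-0.13, -0.0, 0.04], [-0.13, -0.0, 0.04], [-0.13, -0.0, 0.05], [-0.13, -0.0, 0.05], [-0.13, -0.0, 0.05]]
[[0.02, 0.25, 0.0], [0.02, 0.25, 0.0], [0.02, 0.25, 0.0], [0.02, 0.25, 0.0], [0.02, 0.25, 0.0]]
```

apply_moves(gripper=[-1, -1, -1, -1, -1], linear=[[-0.13, 0, 0.04], [-0.13, 0, 0.04], [-0.13, 0, 0.05], [-0.12, 0, 0.05], [-0.12, 0, 0.05]], rot=[[0.01, 0.25, 0], [0.01, 0.25, 0], [0.01, 0.25, 0], [0.01, 0.25, 0], [0.01, 0.25, 0]])

```text
time_s: 12.3
position: [0.5349, 0.2881, 0.1708]
ee_rot: [0.654, 0.741, 0.104, -0.111]
contact_force: [-1.7, -8.0, 4.3]
opening: 0.152
```

```bash
python3 rock.py 3 5 2 -1
```

```text
t 12.3 tilt 7.45 pivot err (x,y,z) mm [-0.2, -2.1, -0.8] F(stand) [-7.7, 2.7, 4.3] M [0.6, 1.14, 0.2] q [ 0.23  0.    1.79  0.31  1.32 -1.54] op 0.152
[[-0.07, -0.01, 0.03], [-0.07, -0.01, 0.03], [-0.07, -0.01, 0.03], [-0.07, -0.01, 0.03], [-0.07, -0.01, 0.03]]
[[0.02, 0.15, 0.0], [0.02, 0.15, 0.0], [0.02, 0.15, 0.0], [0.02, 0.15, 0.0], [0.02, 0.15, 0.0]]
```

apply_moves(gripper=[-1, -1, -1, -1, -1], linear=[[-0.09, 0, 0.03], [-0.09, 0, 0.03], [-0.09, 0, 0.03], [-0.08, 0, 0.03], [-0.08, 0, 0.03]], rot=[[0.01, 0.16, 0], [0.01, 0.16, 0], [0.01, 0.16, 0], [0.01, 0.16, 0], [0.01, 0.16, 0]])

```text
time_s: 12.72
position: [0.5366, 0.2767, 0.1627]
ee_rot: [0.649, 0.734, 0.135, -0.147]
contact_force: [-1.8, -7.7, 4.7]
opening: 0.154
```

```bash
python3 rock.py 0 5 1 -1
```

```text
t 12.72 tilt 2.02 pivot err (x,y,z) mm [-0.4, -2.2, -0.9] F(stand) [-7.4, 2.8, 4.7] M [0.59, 0.87, 0.26] q [ 0.17  0.    1.82  0.41  1.31 -1.63] op 0.154
[[-0.03, -0.01, 0.02], [-0.03, -0.01, 0.02], [-0.03, -0.01, 0.02], [-0.03, -0.01, 0.02], [-0.03, -0.01, 0.02]]
[[0.01, 0.07, 0.0], [0.01, 0.07, 0.0], [0.01, 0.07, 0.0], [0.01, 0.07, 0.0], [0.01, 0.07, 0.0]]
```

apply_moves(gripper=[-1, -1, -1, -1, -1], linear=[[-0.03, 0, 0.03], [-0.03, 0, 0.03], [-0.03, 0, 0.03], [-0.03, 0, 0.03], [-0.03, 0, 0.03]], rot=[[0, 0.08, 0], [0, 0.08, 0], [0, 0.08, 0], [0, 0.08, 0], [0, 0.08, 0]])

```text
time_s: 13.13
position: [0.5372, 0.2725, 0.1598]
ee_rot: [0.646, 0.73, 0.152, -0.164]
contact_force: [-5.0, -6.5, 11.9]
opening: 0.154
```

```bash
python3 rock.py 0 5 1 -1; python3 - <<'E'
from h import *
im=snap('scene','s14.png')
draw(im[:,:,::-1],None,[],'s14c.png',(260,180,160,120),k=5)
E
```

```text
t 13.13 tilt -0.9 pivot err (x,y,z) mm [1.1, -2.8, 0.8] F(stand) [-5.9, 5.8, 11.9] M [1.17, 1.63, 0.45] q [ 0.14  0.    1.83  0.47  1.31 -1.68] op 0.154
[[0.01, -0.01, 0.01], [0.01, -0.01, 0.01], [0.01, -0.01, 0.01], [0.01, -0.01, 0.01], [0.01, -0.01, 0.01]]
[[0.02, -0.03, 0.0], [0.02, -0.03, 0.0], [0.02, -0.03, 0.0], [0.02, -0.03, 0.0], [0.02, -0.03, 0.0]]
```

View pics/s14c.png

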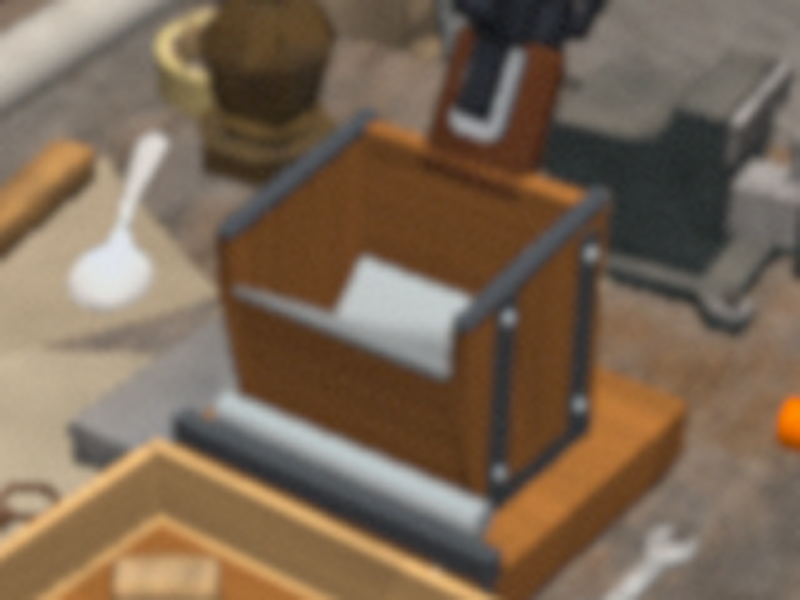

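apply_moves(gripper=[-1, -1, -1, -1, -1], linear=[[0.05, -0.03, 0.02], [0.05, -0.03, 0.02], [0.04, -0.02, 0.02], [0.04, 0, 0.01], [0.04, 0, 0.01]], rot=[[0.01, -0.03, 0], [0.01, -0.03, 0], [0.01, -0.03, 0], [0.01, -0.03, 0], [0.01, 0, 0]])

```text
time_s: 13.6
position: [0.5369, 0.2736, 0.1601]
ee_rot: [0.648, 0.731, 0.147, -0.157]
contact_force: [-1.2, -9.6, 5.3]
opening: 0.153
```

```bash
python3 rock.py 0 5 1 -1
```

```text
t 13.6 tilt 0.15 pivot err (x,y,z) mm [0.2, -3.0, -0.6] F(stand) [-9.3, 2.3, 5.3] M [0.77, 1.34, 0.25] q [ 0.15  0.    1.83  0.45  1.31 -1.66] op 0.153
[[0.0, -0.01, 0.01], [0.0, -0.01, 0.01], [0.0, -0.01, 0.01], [0.0, -0.01, 0.01], [0.0, -0.01, 0.01]]
[[0.03, 0.01, -0.0], [0.03, 0.01, -0.0], [0.03, 0.01, -0.0], [0.03, 0.01, -0.0], [0.03, 0.01, -0.0]]
```

apply_moves(gripper=[-0.5, 0, 0.5, 1, 1], linear=[[0, 0, 0], [0, 0, 0], [0, 0, 0], [0, 0, 0], [0, 0, 0]], rot=[[0, 0, 0], [0, 0, 0], [0, 0, 0], [0, 0, 0], [0, 0, 0]])

```text
time_s: 14.02
position: [0.5358, 0.2771, 0.1579]
ee_rot: [0.648, 0.729, 0.151, -0.16]
contact_force: [-0.3, -0.2, -0.5]
opening: 0.806
```

apply_moves(gripper=[1, 1, 1, 1, 1], linear=[[0, 0, 0], [0, 0, 0], [0, 0, 0], [0, 0, 0], [0, 0, 0]], rot=[[0, 0, 0], [0, 0, 0], [0, 0, 0], [0, 0, 0], [0, 0, 0]])

```text
time_s: 14.43
position: [0.5355, 0.2781, 0.1575]
ee_rot: [0.648, 0.729, 0.151, -0.161]
contact_force: [-0.2, -0.9, -0.5]
opening: 1.002
```

```bash
python3 rock.py 0 5 1 -1 | head -1; python3 - <<'E'
from h import *
im=snap('wrist','w15.png'); im=snap('scene','s15.png')
draw(im[:,:,::-1],None,[],'s15c.png',(260,160,200,150),k=4)
E
```

```text
t 14.43 tilt -0.54 pivot err (x,y,z) mm [6.2, -2.4, -2.0] F(stand) [-0.8, 0.3, -0.5] M [-0.05, 0.18, -0.06] q [ 0.15  0.    1.84  0.46  1.3  -1.66] op 1.002
```

View pics/s15c.png

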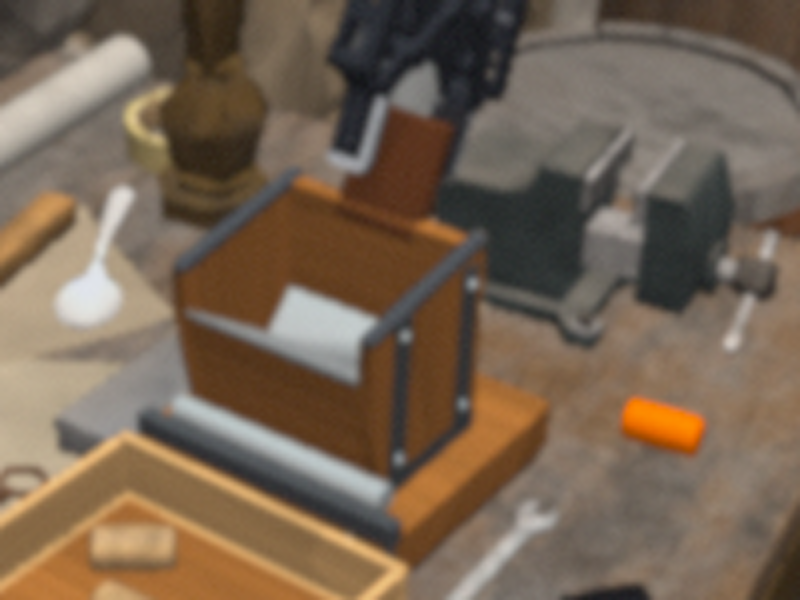

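View pics/w15.png

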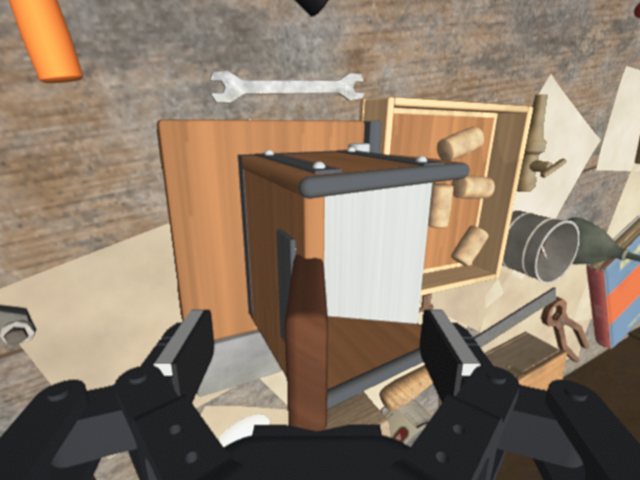

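apply_moves(gripper=[1, 1, 1, 1, 1], linear=[[-0.05, 0, -0.4], [-0.05, 0, -0.5], [0, 0, -0.7], [0, 0, -0.8], [0, 0, -0.8]], rot=[[0, 0, 0], [0, 0, 0], [0, 0, 0], [0, 0, 0], [0, 0, 0]])

```text
time_s: 14.95
position: [0.5362, 0.2391, 0.2289]
ee_rot: [0.648, 0.729, 0.148, -0.164]
contact_force: [1.5, -0.3, -0.1]
opening: 1.001
```

apply_moves(gripper=[1, 1, 1, 1, 1], linear=[[0, 0, -0.8], [-0.3, -0.3, -0.8], [-0.5, -0.5, -0.8], [-0.5, -0.5, -0.8], [-0.5, -0.5, -0.5]], rot=[[0, 0, 0], [0, 0, 0], [0, 0, 0], [0, 0, 0], [0, 0, 0]])

```text
time_s: 15.37
position: [0.5022, 0.149, 0.3066]
ee_rot: [0.646, 0.731, 0.152, -0.159]
contact_force: [0.2, 0.4, 0.4]
opening: 0.997
```

apply_moves(gripper=[1, 1, 1, 1, 1], linear=[[-0.5, -0.5, 0], [-0.7, -0.7, 0], [-0.7, -0.7, 0], [-0.5, -0.5, 0], [-0.2, -0.2, 0]], rot=[[0, 0, 0], [0, 0, 0], [0, 0, 0], [0, 0, 0], [0, 0, 0]])

```text
time_s: 15.78
position: [0.4446, 0.0755, 0.2886]
ee_rot: [0.647, 0.731, 0.157, -0.15]
contact_force: [-0.2, 0.3, -0.6]
opening: 0.997
```

```bash
python3 - <<'E'
from h import *
im=snap('scene','s16.png')
draw(im[:,:,::-1],None,[],'s16c.png',(260,180,160,120),k=5)
im=snap('top','t16.png')
E
```

```text
(no output)
```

View pics/s16c.png

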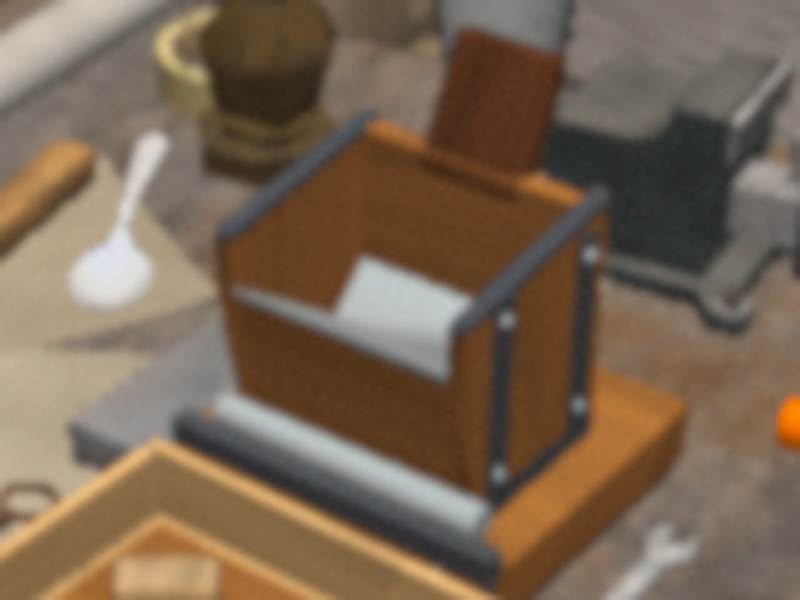

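View pics/t16.png

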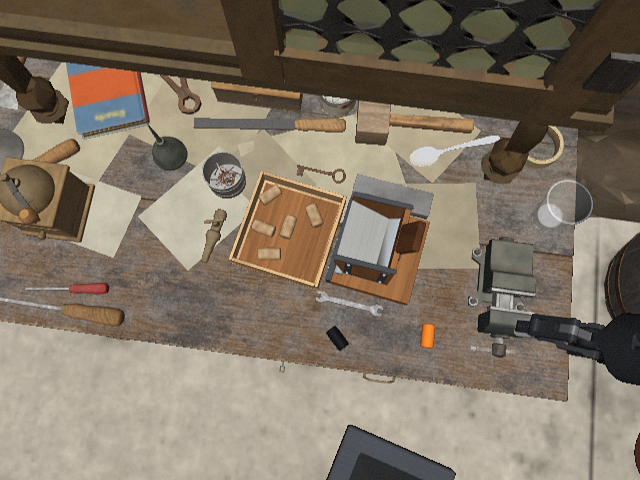

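View pics/s16.png

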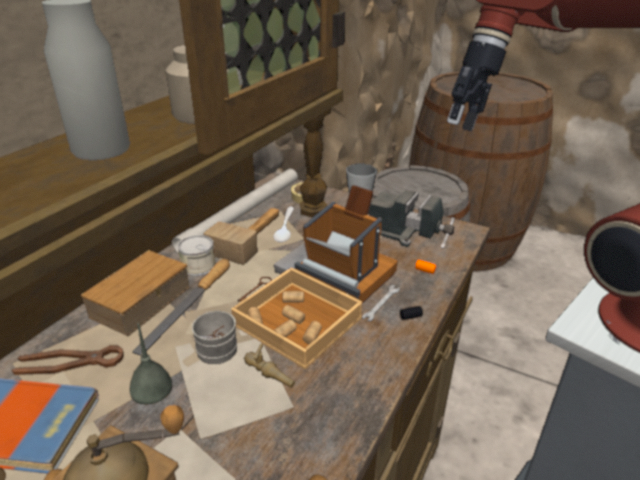

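```bash
python3 - <<'E'
from h import *
from scipy.optimize import least_squares
im=cv2.imread('pics/t16.png')
draw(im,None,[],'t16c.png',(320,170,130,100),k=6)
a=cv2.imread('pics/s14.png').astype(int)[215:300,290:385];b=cv2.imread('pics/s16.png').astype(int)[215:300,290:385]
print('mean diff',abs(a-b).mean(), cv2.phaseCorrelate(a.mean(2),b.mean(2)))
s=manip.sense();print(s['time_s'],s['contact_force'].round(1))
E
```

```text
mean diff 2.3610732714138285 ((-0.08638152372783736, 0.17434535643530324), 1.0031244327259254)
15.8833 [ 0.6  0.1 -0.8]
```

View pics/t16c.png

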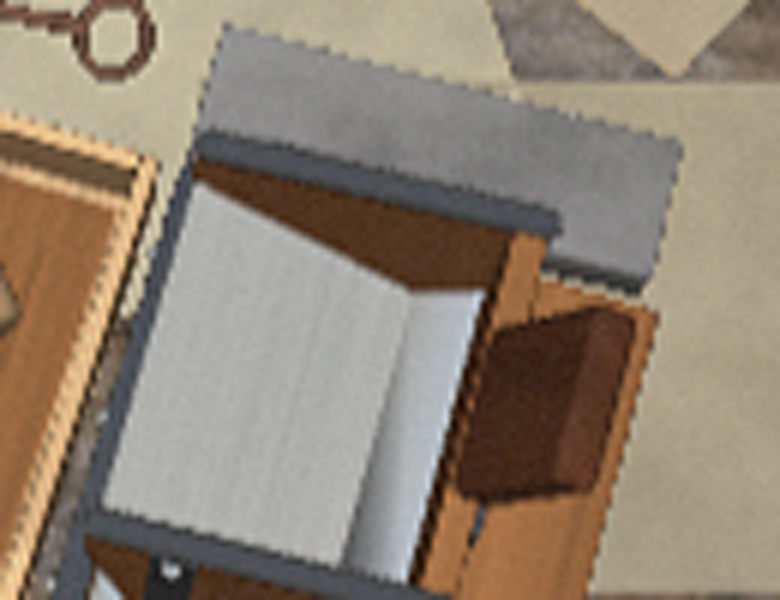

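apply_moves(gripper=[1, 1, 1, 1, 1], linear=[[0, 0, 0], [0, 0, 0], [0, 0, 0], [0, 0, 0], [0, 0, 0]], rot=[[0, 0, 0], [0, 0, 0], [0, 0, 0], [0, 0, 0], [0, 0, 0]])

```text
time_s: 16.3
position: [0.4474, 0.0779, 0.2915]
ee_rot: [0.646, 0.732, 0.158, -0.149]
contact_force: [-0.6, -0.0, -0.4]
opening: 1.002
```

```bash
python3 - <<'E'
from h import *
print(manip.close_job())
E
```

```text
the job is handed in; nothing more can be done
None
```

I gripped the tub's board and slid the tub about 28 mm up to the cleat, taking out its skew of about 3–4°. I then rocked it on the toe bar to about 52°, until all five corks were in the tray. After that I rocked it back flat, let go and backed the arm away, and handed in at about 16.3 s.

**Last checks**
- **Corks:** all five show in the tray in both the scene and top views.
- **Tub:** it stands flat, with the toe bar along the cleat and its lip parallel to it. Between just before I let go and after the arm backed away it moved less than 0.2 px in the scene view.
- **Bystanders and look-alikes:** I saw no change in the top view by eye.
- **Forces:** the largest readings I saw were about 14 N sideways and 12 N vertically. I read them only between moves.

**Less certain**
- **Cleat contact:** I took this from the tub stopping and the force rising, because the gap itself can't be seen in the pictures.
- **Toe bar during the rock back:** the computed pivot drifted by up to about 2.3 mm (x) partway, and ended 0.2 mm (x) and 3 mm (y) from where it started. I think this is flex in the grip. The force on the tool always showed a push down and towards the cleat, and the pictures showed the bar staying in the corner.
- **Stand angle:** my estimates disagreed slightly, from 96.3° to 97.1°. The tub settled against the cleat at about 97.2°.

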